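Rack the finishing tins, tallest at the back

ROBOT

A 6-joint arm with a two-finger parallel gripper is mounted at the origin on the work surface. World frame = base frame: x ahead of the robot, y to its left, z up, the work surface at z = 0. Lengths are in m, angles in rad, forces in N, time in s.
With the tool pointing down it reaches from about 0.35 to 0.85 m from the base axis. Payload 8.1 kg.
Tool frame: the origin (TCP) lies midway between the tips of the shut fingers; the grasp point (between the pads) lies 19 mm behind it; z points along the fingers, y is the direction in which the jaws open and shut (so a half turn about z gives the same grasp; the last joint's range is limited). The gripper opens to 93 mm and grips with 3 to 60 N. Pads are 15 mm wide; open, the fingers measure 128 mm over their backs; the gripper's body (75 mm by 188 mm) begins 65 mm behind the grasp point.
Start: joints at [-1.194, 0.13, 1.488, -0, 1.523, -0.085], TCP at [0.267, -0.537, 0.219] pointing down, gripper open.
Joint ranges: [-2.96, 2.96], [-0.89, 2.26], [0.02, 2.5], [-1.34, 4.48], [0, 2.73], [-2.66, 2.66]. Speed limits (rad/s): [2.39, 2.39, 2.79, 3.14, 3.14, 3.14].

INTERFACE

Orientations are given as a rotation vector (axis times angle).
In Python, from plant import robot gives the robot as it stands. The module is installed in compiled form; this text tells all that it offers.
- The arm moves only by the shell command python3 -m pendant 'ROWS' [FORCE]. ROWS is JSON, a list of rows, each an object with "translation": the shift along the tool's x, y, z in mm, a list of three; "twist": the turn, a rotation vector about the tool's x, y, z in rad, a list of three; "grip": the opening, from -1 (shut) to 1 (fully open). A call has exactly 10 rows; each row shifts and turns the pose as measured when the row begins, along the tool's axes as they then stand; what a row does not reach is not made up. A row lasts 1/10 s, in which the tool goes at most 50 mm and 8.59 degrees, less where a joint would pass 70% of its speed; a pose out of reach is approached as far as the arm can. A call is refused whole if a number of a shift passes 50 or a number of a turn 0.15, either way. A call with a gripper value outside its range is refused whole. The fingers move at their own pace and stop on an object; FORCE is the grip in N (left out, the last holds). Time passes only in rows, so rows that do not move let the fingers close, or fill a call up. It gives the time, the measured TCP pose, the force and the opening at its end, in the units of the state.
- robot.read_state(): the state, without advancing time (a new reading comes with each control period).
- robot.read_camera(name): name is "scene" or "top"; returns (picture, depth): 400x640x3 uint8, red, green, blue; 400x640 float32, m along the optical axis (not along the pixel's ray), 0 where there is no reading.
- robot.camera_info(name): a dict with "vertical_fov" (degrees; the focal length in pixels is half the picture's height over the tangent of half this angle, whatever the lens; pixels are square), "cx", "cy" (the principal point, pixels), "cam_to_world" (4x4, takes a point from camera to world coordinates). Camera axes: x right, y up, looking along -z (the intrinsics and any distortion apply to the point x, -y, -z); pixel columns grow to the right and rows downward; lengths in m; the calibration is good to about 2 mm. A picture is of the moment at which its call begins. camera_info takes no time and is no camera call.
- robot.close_job(): hands the job in, once; it reports no verdict.
The state is a dict: "t": time; "q": joint angles; "dq": joint speeds; "joint_torque": joint torques, N m; "tool_pos": TCP position; "orientation": TCP orientation; "force": force on the tool from outside, world axes, zero at the start; "wrist_torque": the same for the moment, N m; "opening": finger opening in m.
Only numpy, scipy, OpenCV 4.12 (cv2) and the standard library are available. Lean on these libraries where they do the work, as an engineer would, in place of code of your own. Each camera call takes 0.05 s, during which the arm holds its last target. There are 200 camera calls.

TASK

Swing the lamp sideways until its shade is completely outside the rack, on the side away from the robot. Then slide the three tins into the lane through its open mouth, one at a time, tallest first and lowest last, each snug against the one before it and the tallest snug against the back stop. Keep the tins upright on the bench, leave everything else on the bench where it is, and leave the lamp clear.

Things in the scene. Friction and masses are not known exactly. Their poses are not given: they have to be found in the camera images.
- rack: Blue U-shaped lane fixed to the bench; its bed is the bench (black mat, no step). Origin: bench level, middle of the back stop's inner face. +y runs out to the open mouth (to the robot's left), +x across, away from the robot. Inside 112 wide; rails 8 thick, 30 high, 270 long; back stop 60 high. Tin centres when home: y = 48, 144, 240 on the rack's own y, x = 0.
- rack_mouth (a point): Point on the lane's centre line at bench level where the straight rails end, 270 from the stop. Beyond it lips 30 high flare outwards to 30 farther along the rack's y, outer edges 81 either side.
- lamp_head (a point): Centre of the underside of the white lamp shade: 100 across, 125 to 190 above the bench, on a thin neck 250 along this point's own +y from the hinge post (bar at 274 to 286). Swings level through 1.8 rad about the post, 0.1 to 0.2 Nm, stays where left; starts over the lane. Tall tin cannot pass under. Clear: beyond the far rail, this point over 115 along the rack's +x.
- tall_tin: Tall closed tin, white with blue band, 96 diameter, 150 tall, about 0.75 kg (may be 0.5 to 1). Smooth, no handle, too wide for most grippers; slides on the bench for 3 to 9 N pushed low down. Origin: centre of its underside, z up its axis.
- mid_tin: Middle tin, white with green band, 96 diameter, 105 tall, about 0.6 kg. Origin: centre of its underside.
- low_tin: Low tin, white with orange band, 96 diameter, 65 tall, about 0.45 kg. Origin: centre of its underside.
- jar: Bystander, not to be moved: amber glass screw jar, 54 wide, 75 tall. Origin: centre of its underside, sizes in mm.
- pot: Bystander, not to be moved: open terracotta-coloured brush pot without a handle, 68 across, 85 tall. Origin: centre of its underside, sizes in mm.
- hammer: Bystander, not to be moved: hammer lying flat, about 250 long. Origin: about its middle, at its underside, long axis x; sizes in mm.
- wrench: Bystander, not to be moved: wrench lying flat, about 170 long. Origin: about its middle, at its underside, long axis x; sizes in mm.
- driver: Bystander, not to be moved: red screwdriver lying flat, about 190 long. Origin: about its middle, at its underside, long axis x; sizes in mm.
- offcut: Bystander, not to be moved: plywood offcut 140 x 100 x 18. Origin: centre of its underside, sizes in mm.
- charger: Bystander, not to be moved: yellow battery charger block 90 x 75 x 60. Origin: centre of its underside, sizes in mm.

How it is judged:
By the outcome, as a careful person would: the job done as asked, in the order asked, and still so for the second after the job is handed in, with the robot touching nothing.
It also fails if it takes over 72 s, if anything falls off the work surface, if the arm or the gripper's body presses on something with over 40 N, if the wrist force passes 120 N, or if a joint passes its speed limit or range.

## Working session

There is one attempt and no reset: what is moved stays moved. The work goes in short steps, Python scripts to look and compute and a shell command to move; the robot and the scene stay as the last step left them, time stands still between calls to the robot, and variables do not carry over. Pictures are saved under pics/ and viewed, about 8 in all and at most 12, crops included, and the job is handed in when it is done.

```bash
mkdir -p pics; python3 - <<'E'
from plant import robot
import cv2,numpy as np
s=robot.read_state();print(s)
for n in("scene","top"):
    p,d=robot.read_camera(n);i=robot.camera_info(n);print(n,i)
    np.savez(f"pics/{n}0.npz",p=p,d=d)
    cv2.imwrite(f"pics/{n}0.png",p[...,::-1])
E
```

```text
{'t': 0.0, 'q': array([-1.19437753e+00,  1.31171992e-01,  1.48924659e+00, -3.21230138e-05,
        1.52301376e+00, -8.53900423e-02]), 'dq': array([ 6.37583291e-04, -1.09794331e-03, -1.55020371e-03,  1.08162842e-03,
       -7.11214322e-04,  9.52113308e-05]), 'joint_torque': array([ 2.99327432e-03, -5.59841180e+01, -4.91757202e+01,  7.70101044e-02,
        3.53174075e-02, -1.22102815e-04]), 'tool_pos': array([ 0.26714706, -0.53661455,  0.21759894]), 'orientation': array([-3.05644619e+00, -7.18565585e-01,  4.68616321e-04]), 'force': array([ 0.18566221, -0.04529689,  0.17922648]), 'wrist_torque': array([-0.00292841, -0.00947037, -0.01641835]), 'opening': 0.09278976366628716}
scene {'vertical_fov': 53.29995770303086, 'cx': 313.52288610842163, 'cy': 199.42916408904102, 'cam_to_world': array([[-0.6087676 , -0.55435139,  0.56753549,  1.2325859 ],
       [ 0.79325639, -0.41441981,  0.44609474,  0.49952961],
       [-0.01209529,  0.72176918,  0.69202814,  0.90268596],
       [ 0.        ,  0.        ,  0.        ,  1.        ]])}
top {'vertical_fov': 47.382593548589654, 'cx': 318.9735531596592, 'cy': 197.62677854880823, 'cam_to_world': array([[ 0.00600277,  0.98619772, -0.16546308,  0.3366228 ],
       [-0.99996255,  0.00488832, -0.00714178, -0.01666375],
       [-0.00623437,  0.16549975,  0.98619013,  1.55587885],
       [ 0.        ,  0.        ,  0.        ,  1.        ]])}
```

View pics/top0.png

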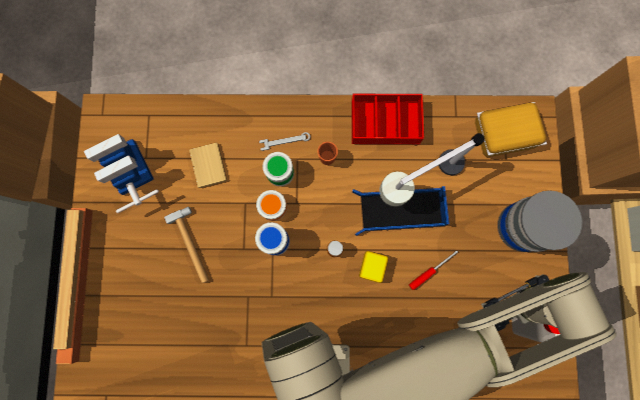

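View pics/scene0.png

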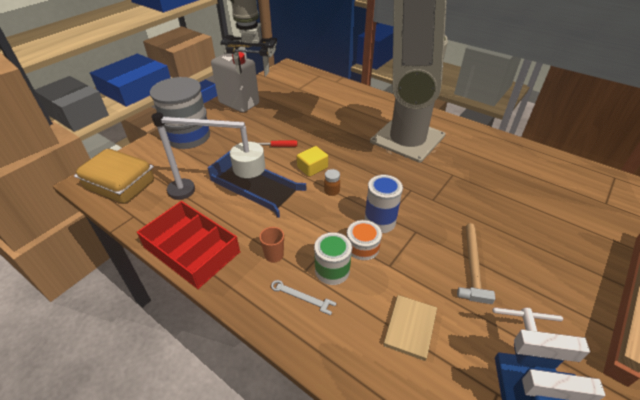

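The top view shows the rack at cols 358–448, rows 188–236, with its mouth on the left. The shade is at (397,188) with its post near (452,162). Tin tops: blue (271,238), orange (271,205), green (278,167). Jar is at (335,248), charger (375,267) and pot (328,152). The scene view agrees.

```bash
cat > h.py <<'E'
import numpy as np,cv2
from plant import robot
def cloud(n,d):
    i=robot.camera_info(n);f=200/np.tan(np.radians(i["vertical_fov"]/2));v,u=np.mgrid[:400,:640]
    c=np.stack([(u-i["cx"])/f*d,-(v-i["cy"])/f*d,-d,np.ones_like(d)],-1)
    w=(c@i["cam_to_world"].T)[...,:3]; w[d<=0]=np.nan; return w
def circ(P):  # min enclosing circle
    c,r=cv2.minEnclosingCircle(P[:,:2].astype(np.float32)); return np.round(c,4),round(r,4)
def shot(n,tag=None):
    p,d=robot.read_camera(n)
    if tag: cv2.imwrite(f"pics/{tag}.png",p[...,::-1])
    return p,cloud(n,d)
def hue(p): return cv2.cvtColor(p,cv2.COLOR_RGB2HSV)
E
python3 - <<'E'
from h import *
for n in("top","scene"):
    z=np.load(f"pics/{n}0.npz");p=z["p"];w=cloud(n,z["d"]);print(n)
    X,Y,Z=w[...,0],w[...,1],w[...,2]
    B={'top':dict(tall=(250,218,292,258),low=(252,188,290,222),mid=(258,148,297,186),jar=(325,238,346,258),pot=(316,138,340,166),charger=(355,248,393,286),shade=(375,168,418,208)),
       'scene':dict(tall=(362,172,406,232),low=(345,218,386,260),mid=(312,230,356,285),jar=(322,167,344,197),pot=(258,226,288,263),charger=(294,145,331,177),shade=(226,140,270,180))}[n]
    for k,(a,b,c,e) in B.items():
        P=w[b:e,a:c].reshape(-1,3);P=P[np.isfinite(P[:,2])]
        if k=='shade': P=P[(P[:,2]>.17)&(P[:,2]<.2)]
        zt=np.percentile(P[P[:,2]>.02][:,2],97)if k!='shade' else .19
        T=P[abs(P[:,2]-zt)<.008]
        print(k,'ztop',round(zt,4),circ(T),'med',np.median(T,0).round(4),len(T))
    h=hue(p)
    m=(h[...,0]>100)&(h[...,0]<125)&(h[...,1]>120)&(Z>.015)&(Z<.075)&(X>.3)&(X<.75)&(Y<.1)&(Y>-.5)
    for lo,hi in((.02,.036),(.05,.068)):
        P=w[m&(Z>lo)&(Z<hi)]
        if len(P)>8: print('rack',lo,len(P),P.min(0).round(3),P.max(0).round(3),cv2.minAreaRect(P[:,:2].astype(np.float32)))
        np.save(f"pics/rack_{n}_{lo}.npy",P)
    m=(Z>.03)&(Z<.1)&(X>.5)&(X<.8)&(Y<-.33)&(Y>-.6)
    P=w[m];print('post?',len(P),np.median(P,0) if len(P) else 0)
    P=w[(Z>.265)&(Z<.30)&(X>.4)&(X<.85)&(Y>-.6)&(Y<-.1)];print('bar',len(P),P.min(0).round(3),P.max(0).round(3))
    if len(P)>5:
        r=cv2.fitLine(P[:,:2].astype(np.float32),cv2.DIST_HUBER,0,.01,.01).ravel();print(r)
E
```

```text
top
tall ztop 0.1559 (array([0.4474, 0.1439]), 0.0482) med [0.4455 0.1439 0.1514] 616
low ztop 0.0711 (array([0.5653, 0.1559]), 0.0483) med [0.5641 0.1558 0.0666] 507
mid ztop 0.1118 (array([0.6855, 0.1323]), 0.0489) med [0.684  0.132  0.1068] 502
jar ztop 0.0799 (array([ 0.4216, -0.057 ]), 0.0239) med [ 0.4202 -0.0587  0.0756] 137
pot ztop 0.0891 (array([ 0.7412, -0.0319]), 0.0345) med [ 0.7446 -0.0284  0.085 ] 63
charger ztop 0.065 (array([ 0.3633, -0.1831]), 0.0536) med [ 0.3636 -0.1856  0.0601] 439
shade ztop 0.19 (array([ 0.6002, -0.2452]), 0.0503) med [ 0.5949 -0.2406  0.1894] 724
rack 0.02 376 [ 0.441 -0.425  0.02 ] [0.629 0.097 0.036] ((0.54777991771698, -0.15850940346717834), (0.151523157954216, 0.5316357612609863), 6.715452194213867)
rack 0.05 116 [ 0.433 -0.432  0.05 ] [0.629 0.098 0.067] ((0.48695674538612366, -0.176538348197937), (0.12167988717556, 0.5551447868347168), 17.8760929107666)
post? 612 [ 0.74414456 -0.46028847  0.061597  ]
bar 600 [ 0.592 -0.477  0.267] [ 0.738 -0.239  0.299]
[ 0.49296716 -0.8700479   0.66778076 -0.36476955]
scene
tall ztop 0.1517 (array([0.44
[... 345 characters left out ...]
.0347) med [ 0.7432 -0.0345  0.082 ] 151
charger ztop 0.0739 (array([ 0.4243, -0.0704]), 0.0189) med [ 0.4291 -0.0731  0.0739] 38
shade ztop 0.19 (array([ 0.6032, -0.2461]), 0.0516) med [ 0.6088 -0.2403  0.1885] 534
rack 0.02 76 [ 0.475 -0.421  0.023] [ 0.629 -0.124  0.032] ((0.5591167211532593, -0.27720150351524353), (0.14761553704738617, 0.2957618534564972), 4.059075355529785)
rack 0.05 22 [ 0.534 -0.429  0.052] [ 0.626 -0.418  0.06 ] ((0.5797481536865234, -0.4230061173439026), (0.09240436553955078, 0.005362432450056076), 5.076860427856445)
post? 670 [ 0.74889851 -0.45968157  0.05749182]
bar 654 [ 0.593 -0.483  0.265] [ 0.742 -0.239  0.296]
[ 0.5040924  -0.8636497   0.67254245 -0.36165145]
```

```bash
python3 - <<'E'
from h import *
im=[]
for n in("top","scene"):
    z=np.load(f"pics/{n}0.npz");p=z["p"];w=cloud(n,z["d"])
    X,Y,Z=w[...,0],w[...,1],w[...,2]
    h=hue(p);m=(h[...,0]>100)&(h[...,0]<125)&(h[...,1]>100)&(X>.4)&(X<.68)&(Y<-.1)&(Y>-.47)
    P=w[m&(Z>.024)&(Z<.036)]
    for name,s in(('near',(P[:,0]<.54)&(P[:,1]<-.17)&(P[:,1]>-.41)),('far',(P[:,0]>.56)&(P[:,1]<-.17)&(P[:,1]>-.41))):
        Q=P[s]
        if len(Q)>5:
            r=cv2.fitLine(Q[:,:2].astype(np.float32),cv2.DIST_HUBER,0,.01,.01).ravel();r*=1
            print(n,name,len(Q),'x=a+b(y+.3):',round(r[2]+(-.3-r[3])*r[0]/r[1],4),round(r[0]/r[1],4),Q[:,2].mean())
    Q=w[m&(Z>.05)&(Z<.066)];
    r=cv2.fitLine(Q[:,:2].astype(np.float32),cv2.DIST_HUBER,0,.01,.01).ravel()
    print(n,'stop',len(Q),Q.min(0),Q.max(0),r)
    Q=P[P[:,1]>-.17];print('lips',Q[np.argsort(-Q[:,1])][:12].round(3).tolist())
    # mat extents
    m=(h[...,2]<70)&(abs(Z)<.012)&(X>.44)&(X<.66)&(Y<-.08)&(Y>-.46);Q=w[m];print('mat',len(Q),Q.min(0),Q.max(0),cv2.minAreaRect(Q[:,:2].astype(np.float32)))
    m=(h[...,2]<75)&(abs(Z-.006)<.02)&(X>.67)&(X<.8)&(Y<-.35)&(Y>-.5);Q=w[m];print('postbase',len(Q),circ(Q) if len(Q) else 0)
p=cv2.imread('pics/top0.png')[170:300,230:470];cv2.imwrite('pics/crop0.png',cv2.resize(p,None,fx=3.3,fy=3.3,interpolation=cv2.INTER_CUBIC))
E
```

```text
top near 167 x=a+b(y+.3): 0.498 -0.0691 0.029560049212333378
top far 72 x=a+b(y+.3): 0.6173 -0.0672 0.029262271720921038
top stop 111 [ 0.50515155 -0.43180286  0.05016346] [ 0.62939287 -0.41573121  0.06563116] [ 0.9976602   0.06836724  0.5640043  -0.42275137]
lips [[0.616, -0.121, 0.03], [0.62, -0.121, 0.029], [0.615, -0.124, 0.034], [0.62, -0.125, 0.028], [0.612, -0.128, 0.031], [0.62, -0.128, 0.03], [0.616, -0.128, 0.029], [0.47, -0.13, 0.029], [0.473, -0.13, 0.029], [0.616, -0.131, 0.032], [0.613, -0.132, 0.028], [0.47, -0.134, 0.032]]
mat 2271 [ 0.47988994 -0.45789675 -0.01053669] [ 0.63383284 -0.12927634  0.01195922] ((0.5592522621154785, -0.29645344614982605), (0.13552352786064148, 0.3248492181301117), 4.557572841644287)
postbase 269 (array([ 0.7219, -0.4619]), 0.0441)
scene near 39 x=a+b(y+.3): 0.5012 -0.0738 0.027582575880497718
scene far 67 x=a+b(y+.3): 0.6189 -0.0708 0.028423615435956208
scene stop 53 [ 0.53369334 -0.43040729  0.05035787] [ 0.63007513 -0.41727105  0.06077297] [ 0.9968088   0.07982575  0.57601315 -0.4235017 ]
lips [[0.626, -0.121, 0.027], [0.622, -0.124, 0.026], [0.621, -0.125, 0.033], [0.62, -0.126, 0.028], [0.622, -0.129, 0.027], [0.618, -0.132, 0.027], [0.622, -0.132, 0.03], [0.616, -0.133, 0.029], [0.475, -0.135, 0.027], [0.618, -0.136, 0.029], [0.612, -0.137, 0.028], [0.482, -0.138, 0.031]]
mat 1323 [ 0.48975362 -0.42707086 -0.00605181] [ 0.6310472  -0.12370566  0.01199607] ((0.5605026483535767, -0.27580294013023376), (0.13663993775844574, 0.30112969875335693), 1.3186982870101929)
postbase 90 (array([ 0.7304, -0.4574]), 0.0414)
```

View pics/crop0.png

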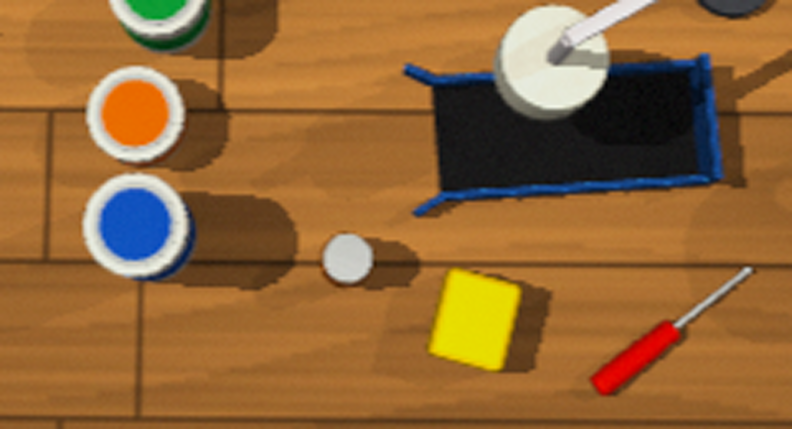

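Heights match: tins 150/105/65 mm, rails 30, stop 60. Estimates:

| Item | Position (x, y) |
|---|---|
| Rack origin | (.567, -.418), rack +y = (-.069, .998) |
| Lamp post | (.7255, -.462) |
| Lamp head | (.602, -.246) |

First I'll swing the lamp by pushing its bar with the shut fingertips, keeping the gripper body above the bar.

```bash
python3 -m pendant '[{"translation":[30,-4,-15],"twist":[0,0,0],"grip":-1},{"translation":[45,-5,-15],"twist":[0,0,0],"grip":-1},{"translation":[49,-5,-10],"twist":[0,0,0],"grip":-1},{"translation":[49,-5,-5],"twist":[0,0,0],"grip":-1},{"translation":[49,-5,0],"twist":[0,0,0],"grip":-1},{"translation":[49,-5,0],"twist":[0,0,0],"grip":-1},{"translation":[49,-5,0],"twist":[0,0,0],"grip":-1},{"translation":[40,-5,0],"twist":[0,0,0],"grip":-1},{"translation":[25,0,0],"twist":[0,0,0],"grip":-1},{"translation":[0,0,0],"twist":[0,0,0],"grip":-1}]' 20
```

```text
t: 1.1
tool_pos: [0.602, -0.3223, 0.2574]
orientation: [-3.05, -0.709, 0.007]
force: [-0.7, 0.6, -0.1]
opening: 0.0171
```

```bash
python3 -m pendant '[{"translation":[15,0,0],"twist":[0,0,0],"grip":-1},{"translation":[15,0,0],"twist":[0,0,0],"grip":-1},{"translation":[16,0,0],"twist":[0,0,0],"grip":-1},{"translation":[16,0,0],"twist":[0,0,0],"grip":-1},{"translation":[16,0,0],"twist":[0,0,0],"grip":-1},{"translation":[16,0,0],"twist":[0,0,0],"grip":-1},{"translation":[16,0,0],"twist":[0,0,0],"grip":-1},{"translation":[16,0,0],"twist":[0,0,0],"grip":-1},{"translation":[8,0,0],"twist":[0,0,0],"grip":-1},{"translation":[0,0,0],"twist":[0,0,0],"grip":-1}]'
python3 - <<'E'
from h import *
for n in("top","scene"):
    p,w=shot(n,n+"1");Z=w[...,2]
    P=w[(Z>.182)&(Z<.197)&(w[...,0]>.55)&(w[...,0]<.85)&(w[...,1]<-.1)&(w[...,1]>-.35)];print(len(P),circ(P) if len(P) else 0, np.median(P,0))
E
```

```text
t: 2.1
tool_pos: [0.717, -0.2698, 0.2507]
orientation: [-3.049, -0.696, 0.029]
force: [-0.2, 0.5, 0.4]
opening: 0.0003
323 (array([ 0.7489, -0.2122]), 0.0494) [ 0.75059547 -0.18916017  0.18973815]
667 (array([ 0.7513, -0.2174]), 0.0521) [ 0.75695461 -0.20889256  0.18860907]
```

View pics/scene1.png

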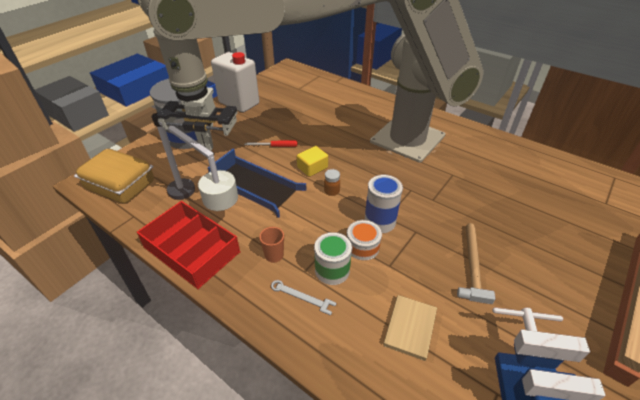

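The lamp head is now at rack x ≈ +197 mm, so it is clear; the shade shows at scene px (217,190), outside the far rail. Next I need a planner that turns world waypoints into tool-frame rows, so I can push the tins low down with the tool tilted, body trailing.

```bash
cat > plan.py <<'E'
from h import *
from scipy.spatial.transform import Rotation as R, Slerp
import sys,json
def ori(d,tilt):
    d=np.array([d[0],d[1],0.])/np.hypot(d[0],d[1]);t=np.radians(tilt);u=np.array([0,0,1.])
    z=-u*np.cos(t)+d*np.sin(t);x=-d*np.cos(t)-u*np.sin(t);return R.from_matrix(np.stack([x,np.cross(z,x),z],1))
def plan(wps,lead=None):
    """wps: (pos, rotation or None=keep, rows); rows printed as rounded ints / 0.01 rad, simulated with the rounding"""
    s=robot.read_state();p=s["tool_pos"].copy();r=R.from_rotvec(s["orientation"])
    k=0
    for pos,ro,n in wps:
        ro=r if ro is None else ro
        for i in range(n):
            f=1/(n-i)
            D=np.round(r.inv().apply((np.array(pos)-p)*f)*1000).astype(int)
            T=np.round((r.inv()*ro).as_rotvec()*f,2)
            print(k//10,k%10,D.tolist(),T.tolist());k+=1
            p=p+r.apply(D/1000);r=r*R.from_rotvec(T)
    print('end',p.round(4))
E
python3 - <<'E'
from plan import *
o=ori((.436,-.9),25)
plan([((.665,-.297,.262),None,2),((.52,.0,.30),R.from_rotvec(robot.read_state()["orientation"]),0),((.4104,.2195,.24),o,14),((.4104,.2195,.016),None,5)])
E
```

```text
0 0 [-29, 1, -5] [0.0, 0.0, 0.0]
0 1 [-29, 1, -5] [-0.0, 0.0, 0.0]
0 2 [0, -41, 2] [-0.03, -0.02, -0.11]
0 3 [4, -41, 1] [-0.03, -0.02, -0.11]
0 4 [9, -40, 0] [-0.03, -0.02, -0.11]
0 5 [13, -39, -2] [-0.02, -0.02, -0.11]
0 6 [17, -37, -3] [-0.02, -0.03, -0.11]
0 7 [21, -35, -4] [-0.03, -0.03, -0.11]
0 8 [25, -33, -6] [-0.03, -0.02, -0.11]
0 9 [28, -30, -7] [-0.02, -0.02, -0.11]
1 0 [31, -26, -8] [-0.02, -0.03, -0.11]
1 1 [33, -22, -10] [-0.03, -0.03, -0.11]
1 2 [35, -18, -12] [-0.03, -0.02, -0.11]
1 3 [37, -14, -13] [-0.02, -0.02, -0.11]
1 4 [37, -10, -13] [-0.03, -0.03, -0.11]
1 5 [38, -5, -15] [-0.02, -0.02, -0.11]
1 6 [19, 0, 41] [0.0, 0.0, 0.0]
1 7 [19, 0, 41] [-0.0, -0.0, -0.0]
1 8 [19, 0, 40] [-0.0, -0.0, -0.0]
1 9 [19, 0, 41] [-0.0, -0.0, -0.0]
2 0 [18, 0, 40] [-0.0, -0.0, -0.0]
end [0.411  0.2194 0.0162]
```

```bash
python3 -m pendant '[{"translation":[-29,1,-5],"twist":[0,0,0],"grip":-1},{"translation":[-29,1,-5],"twist":[0,0,0],"grip":-1},{"translation":[0,-41,2],"twist":[-0.03,-0.02,-0.11],"grip":-1},{"translation":[4,-41,1],"twist":[-0.03,-0.02,-0.11],"grip":-1},{"translation":[9,-40,0],"twist":[-0.03,-0.02,-0.11],"grip":0},{"translation":[13,-39,-2],"twist":[-0.02,-0.02,-0.11],"grip":0},{"translation":[17,-37,-3],"twist":[-0.02,-0.03,-0.11],"grip":0},{"translation":[21,-35,-4],"twist":[-0.03,-0.03,-0.11],"grip":0},{"translation":[25,-33,-6],"twist":[-0.03,-0.02,-0.11],"grip":0},{"translation":[28,-30,-7],"twist":[-0.02,-0.02,-0.11],"grip":0}]'
python3 - <<'E'
from plan import *
o=ori((.436,-.9),25)
plan([((.4104,.2195,.24),o,7),((.4104,.2195,.016),None,6)])
E
```

```text
t: 3.2
tool_pos: [0.504, -0.0082, 0.2466]
orientation: [2.267, 1.815, -0.211]
force: [0.8, 0.9, -0.1]
opening: 0.0438
0 0 [28, -20, -8] [-0.02, -0.02, -0.09]
0 1 [29, -17, -9] [-0.02, -0.02, -0.09]
0 2 [31, -14, -10] [-0.02, -0.02, -0.09]
0 3 [31, -11, -11] [-0.02, -0.02, -0.1]
0 4 [32, -8, -12] [-0.02, -0.02, -0.09]
0 5 [33, -5, -13] [-0.02, -0.02, -0.1]
0 6 [33, -1, -13] [-0.02, -0.02, -0.09]
0 7 [16, 0, 34] [0.0, 0.0, 0.0]
0 8 [16, 0, 34] [0.0, 0.0, 0.0]
0 9 [15, 0, 34] [0.0, 0.0, 0.0]
1 0 [16, 0, 34] [0.0, 0.0, 0.0]
1 1 [15, 0, 34] [0.0, 0.0, 0.0]
1 2 [16, 1, 34] [0.0, 0.0, 0.0]
end [0.4103 0.2198 0.0155]
```

```bash
python3 -m pendant '[{"translation":[28,-20,-8],"twist":[-0.02,-0.02,-0.09],"grip":0},{"translation":[29,-17,-9],"twist":[-0.02,-0.02,-0.09],"grip":0},{"translation":[31,-14,-10],"twist":[-0.02,-0.02,-0.09],"grip":0},{"translation":[31,-11,-11],"twist":[-0.02,-0.02,-0.1],"grip":0},{"translation":[32,-8,-12],"twist":[-0.02,-0.02,-0.09],"grip":0},{"translation":[33,-5,-13],"twist":[-0.02,-0.02,-0.1],"grip":0},{"translation":[33,-1,-13],"twist":[-0.02,-0.02,-0.09],"grip":0},{"translation":[16,0,34],"twist":[0,0,0],"grip":0},{"translation":[16,0,34],"twist":[0,0,0],"grip":0},{"translation":[15,0,34],"twist":[0,0,0],"grip":0}]'
python3 - <<'E'
from plan import *
d=np.array((.436,-.9));o=ori(d,25);c=np.array((.4475,.143))
a=c-d*.085;b=c-d*.03
plan([((*a,.017),o,3),((*b,.017),o,7)])
E
```

```text
t: 4.2
tool_pos: [0.4013, 0.2286, 0.1331]
orientation: [1.422, 2.35, -0.298]
force: [0.0, 0.9, 0.7]
opening: 0.0462
0 0 [13, 1, 37] [0.01, -0.0, 0.01]
0 1 [12, 1, 37] [0.01, -0.0, 0.01]
0 2 [13, 1, 37] [0.01, -0.0, 0.01]
0 3 [-7, 0, 3] [-0.0, -0.0, -0.0]
0 4 [-7, 0, 3] [-0.0, -0.0, -0.0]
0 5 [-7, 0, 3] [-0.0, -0.0, -0.0]
0 6 [-7, 0, 3] [-0.0, -0.0, -0.0]
0 7 [-7, 0, 4] [-0.0, -0.0, -0.0]
0 8 [-8, 0, 3] [-0.0, -0.0, -0.0]
0 9 [-7, 0, 4] [-0.0, -0.0, -0.0]
end [0.4341 0.1698 0.0167]
```

```bash
python3 -m pendant '[{"translation":[13,1,37],"twist":[0.01,0,0.01],"grip":0},{"translation":[12,1,37],"twist":[0.01,0,0.01],"grip":0},{"translation":[13,1,35],"twist":[0.01,0,0.01],"grip":0},{"translation":[-7,0,3],"twist":[0,0,0],"grip":0},{"translation":[-7,0,3],"twist":[0,0,0],"grip":0},{"translation":[-7,0,3],"twist":[0,0,0],"grip":0},{"translation":[-7,0,3],"twist":[0,0,0],"grip":0},{"translation":[-7,0,3],"twist":[0,0,0],"grip":0},{"translation":[-7,0,3],"twist":[0,0,0],"grip":0},{"translation":[-7,0,3],"twist":[0,0,0],"grip":0}]'
cat >> h.py <<'E'
TH=dict(tall=(.15,(100,125)),mid=(.105,(50,85)),low=(.065,(5,16)))
def tins(tag=None,cams=("top","scene"),crop=None):
    out={}
    for n in cams:
        p,w=shot(n,n+tag if tag else None);h=hue(p)
        for k,(z,(a,b)) in TH.items():
            m=(h[...,0]>=a)&(h[...,0]<=b)&(h[...,1]>110)&(abs(w[...,2]-z)<.009)&(w[...,0]>.3)&(w[...,0]<.85)&(w[...,1]>-.45)&(w[...,1]<.3)
            P=w[m]
            if len(P)>20:
                c,r=circ(P);v=c-np.array((.567,-.418));rk=(v@[.9976,.069],v@[-.069,.9976])
                print(n,k,c,r,len(P),'rack',np.round(rk,4),'z',P[:,2].mean().round(4))
E
python3 - <<'E'
from h import *
tins("2")
E
```

```text
t: 5.2
tool_pos: [0.4352, 0.1664, 0.0205]
orientation: [1.474, 2.329, -0.317]
force: [-0.9, 1.9, -3.1]
opening: 0.0466
top tall [0.4574 0.125 ] 0.0341 368 rack [-0.0719  0.5493] z 0.1516
top mid [0.6852 0.1311] 0.0334 308 rack [0.1558 0.5396] z 0.1061
top low [0.5915 0.0383] 0.1958 384 rack [0.0559 0.4535] z 0.0658
scene tall [0.4572 0.121 ] 0.0329 266 rack [-0.0723  0.5453] z 0.1502
scene mid [0.6849 0.129 ] 0.0314 352 rack [0.1554 0.5376] z 0.1052
scene low [ 0.6976 -0.0878] 0.3078 550 rack [0.1531 0.3204] z 0.0653
```

View pics/scene2.png

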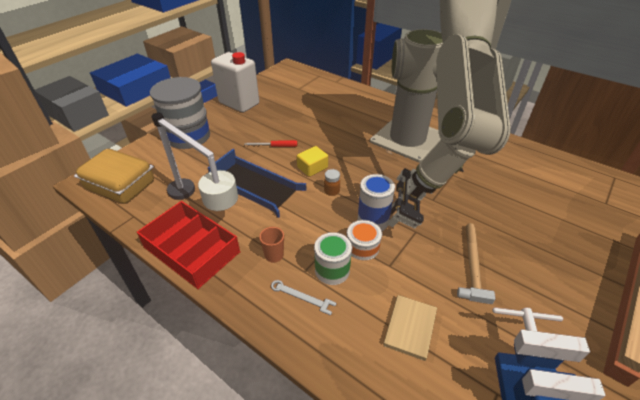

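The tin is pushed upright and stays in the finger cradle at scene px (377,200). Its centre is about 48 mm ahead of the TCP. Now I'll plan the curved push into the lane.

```bash
cat >> plan.py <<'E'
O=np.array((.567,-.418));EX=np.array((.9976,.069));EY=np.array((-.069,.9976))
def rk(x,y): return O+EX*x+EY*y
def bez(P0,C,P2,n=200):
    t=np.linspace(0,1,n)[:,None];return (1-t)**2*P0+2*t*(1-t)*C+t**2*P2
def push(path,step,rows,z,tilt=25,gap=.048,xoff=0):
    """path: tin-centre polyline (dense); prints rows that carry the cradle along it"""
    path=np.array(path);seg=np.r_[0,np.cumsum(np.hypot(*np.diff(path,axis=0).T))]
    w=[]
    for i in range(1,rows+1):
        s=min(step*i,seg[-1]);f=lambda s:np.array([np.interp(s,seg,path[:,0]),np.interp(s,seg,path[:,1])])
        d=f(s+.004)-f(s-.004) if s+.004<seg[-1] else path[-1]-path[-3]
        d=d/np.hypot(*d);q=f(s)-d*gap;w.append(((*q,z),ori(d,tilt),1))
    plan(w);print('tin end',f(s),'left',seg[-1]-s)
E
python3 - <<'E'
from plan import *
P0=np.array((.457,.124));d=np.array((.436,-.9))
A=P0+d*.13;C=P0+d*.194;B=C-EY*.064
push(np.vstack([np.linspace(P0,A,100),bez(A,C,B)[1:],np.linspace(B,rk(0,.05),100)[1:]]),.014,20,.028)
E
```

```text
0 0 [-15, 1, -1] [0.0, -0.0, -0.01]
0 1 [-13, 0, 5] [0.0, -0.0, 0.0]
0 2 [-12, 0, 6] [0.0, -0.0, 0.0]
0 3 [-13, 0, 6] [0.0, -0.0, 0.0]
0 4 [-13, 0, 6] [0.0, -0.0, 0.0]
0 5 [-13, 0, 6] [0.0, -0.0, 0.0]
0 6 [-12, 0, 6] [0.0, -0.0, 0.0]
0 7 [-13, 0, 6] [0.0, -0.0, 0.0]
0 8 [-13, 0, 6] [0.0, -0.0, 0.0]
0 9 [-12, 2, 5] [0.01, -0.0, 0.03]
1 0 [-13, 1, 6] [0.02, -0.0, 0.04]
1 1 [-13, 2, 6] [0.02, -0.0, 0.03]
1 2 [-13, 2, 6] [0.02, -0.0, 0.04]
1 3 [-12, 2, 6] [0.01, -0.0, 0.04]
1 4 [-13, 1, 6] [0.02, -0.0, 0.04]
1 5 [-13, 2, 6] [0.02, -0.0, 0.04]
1 6 [-13, 2, 6] [0.02, -0.0, 0.04]
1 7 [-12, 1, 6] [0.02, -0.0, 0.04]
1 8 [-13, 1, 5] [0.0, -0.0, 0.01]
1 9 [-13, 0, 6] [0.0, -0.0, -0.0]
end [ 0.5442 -0.0901  0.0283]
tin end [ 0.54762478 -0.13793157] left 0.2307386550559163
```

```bash
python3 -m pendant '[{"translation":[-14,1,-1],"twist":[0,0,-0.01],"grip":0},{"translation":[-13,0,5],"twist":[0,0,0],"grip":0},{"translation":[-12,0,6],"twist":[0,0,0],"grip":0},{"translation":[-13,0,6],"twist":[0,0,0],"grip":0},{"translation":[-13,0,6],"twist":[0,0,0],"grip":0},{"translation":[-13,0,6],"twist":[0,0,0],"grip":0},{"translation":[-12,0,6],"twist":[0,0,0],"grip":0},{"translation":[-13,0,6],"twist":[0,0,0],"grip":0},{"translation":[-13,0,6],"twist":[0,0,0],"grip":0},{"translation":[-6,0,3],"twist":[0,0,0],"grip":0}]'
python3 - <<'E'
from plan import *
tins()
P0=robot.read_state()["tool_pos"][:2];d=np.array((.436,-.9));P0=P0+d*.048;print(P0)
k=(EX@(O-P0))/(EX@d);C=P0+d*k;A=P0+d*(k-.06);B=C-EY*.06
push(np.vstack([np.linspace(P0,A,100),bez(A,C,B)[1:],np.linspace(B,rk(0,.05),100)[1:]]),.014,10,.028)
E
```

```text
t: 6.3
tool_pos: [0.4969, 0.0428, 0.0267]
orientation: [1.465, 2.337, -0.314]
force: [-2.5, 5.9, 3.6]
opening: 0.0463
top tall [0.5191 0.0015] 0.0339 360 rack [-0.0188  0.4218] z 0.151
top mid [0.6855 0.1314] 0.0342 309 rack [0.1561 0.5399] z 0.1064
top low [0.5827 0.0018] 0.1926 249 rack [0.0446 0.4177] z 0.066
scene tall [ 0.5191 -0.0014] 0.0335 256 rack [-0.019   0.4189] z 0.1502
scene mid [0.6849 0.1289] 0.0315 354 rack [0.1554 0.5375] z 0.1052
scene low [ 0.697  -0.0886] 0.3083 559 rack [0.1524 0.3196] z 0.0652
[ 5.17689532e-01 -4.95472957e-04]
0 0 [-4, 1, 0] [0.02, -0.01, 0.02]
0 1 [-12, 2, 6] [0.01, 0.0, 0.04]
0 2 [-13, 2, 6] [0.02, 0.0, 0.04]
0 3 [-13, 2, 6] [0.02, 0.0, 0.05]
0 4 [-12, 2, 6] [0.02, 0.0, 0.04]
0 5 [-13, 1, 6] [0.02, 0.0, 0.04]
0 6 [-13, 2, 6] [0.02, 0.0, 0.04]
0 7 [-13, 2, 6] [0.02, 0.0, 0.04]
0 8 [-12, 2, 6] [0.02, 0.0, 0.03]
0 9 [-13, 0, 6] [-0.0, 0.0, 0.0]
end [ 0.5439 -0.0778  0.0281]
tin end [ 0.54677854 -0.12563867] left 0.24306064164225233
```

Tracking is right on the mark.

```bash
python3 -m pendant '[{"translation":[-6,1,1],"twist":[0.02,-0.01,0.02],"grip":0},{"translation":[-12,2,6],"twist":[0.01,0,0.04],"grip":0},{"translation":[-13,2,6],"twist":[0.02,0,0.04],"grip":0},{"translation":[-13,2,6],"twist":[0.02,0,0.05],"grip":0},{"translation":[-12,2,6],"twist":[0.02,0,0.04],"grip":0},{"translation":[-13,1,6],"twist":[0.02,0,0.04],"grip":0},{"translation":[-13,2,6],"twist":[0.02,0,0.04],"grip":0},{"translation":[-13,2,6],"twist":[0.02,0,0.04],"grip":0},{"translation":[-12,2,6],"twist":[0.02,0,0.03],"grip":0},{"translation":[-10,0,5],"twist":[0,0,0],"grip":0}]'
python3 - <<'E'
from plan import *
tins("3")
P0=robot.read_state()["tool_pos"][:2]-EY*.048;v=P0-O;print(v@EX,v@EY)
push(np.vstack([np.linspace(P0,rk(0,v@EY-.04),100),np.linspace(rk(0,v@EY-.041),rk(0,.05),100)]),.014,17,.028)
im=cv2.imread('pics/top3.png')[130:290,230:490];cv2.imwrite('pics/crop3.png',cv2.resize(im,None,fx=3,fy=3))
E
```

```text
t: 7.4
tool_pos: [0.5473, -0.0828, 0.0273]
orientation: [1.934, 2.017, -0.436]
force: [-0.4, 6.7, 4.3]
opening: 0.0467
top tall [ 0.5502 -0.1287] 0.0338 359 rack [0.0032 0.2898] z 0.1509
top mid [0.6859 0.1315] 0.0332 312 rack [0.1565 0.54  ] z 0.1062
top low [ 0.5854 -0.0407] 0.1872 64 rack [0.0444 0.3751] z 0.0644
scene tall [ 0.5513 -0.1333] 0.0324 219 rack [0.004  0.2851] z 0.1502
scene mid [0.685  0.1291] 0.0318 351 rack [0.1555 0.5376] z 0.1052
scene low [ 0.6955 -0.0895] 0.3082 554 rack [0.1509 0.3188] z 0.0652
0.0025327623137042544 0.2870759681474039
0 0 [-13, 3, 5] [0.01, 0.0, 0.03]
0 1 [-13, -1, 6] [0.0, 0.0, 0.0]
0 2 [-12, -2, 6] [-0.02, 0.0, -0.04]
0 3 [-13, 0, 6] [-0.01, 0.0, -0.01]
0 4 [-13, 0, 6] [0.0, 0.0, -0.0]
0 5 [-12, 0, 6] [0.0, 0.0, -0.0]
0 6 [-13, 0, 6] [0.0, 0.0, -0.0]
0 7 [-13, 0, 6] [0.0, 0.0, -0.0]
0 8 [-12, 0, 6] [0.0, 0.0, -0.0]
0 9 [-13, 0, 6] [0.0, 0.0, -0.0]
1 0 [-13, 0, 6] [0.0, 0.0, -0.0]
1 1 [-12, 0, 6] [0.0, 0.0, -0.0]
1 2 [-13, 0, 6] [0.0, 0.0, -0.0]
1 3 [-13, 0, 6] [0.0, 0.0, -0.0]
1 4 [-12, 0, 6] [0.0, 0.0, -0.0]
1 5 [-13, 0, 6] [0.0, 0.0, -0.0]
1 6 [-12, 0, 5] [0.0, 0.0, -0.0]
end [ 0.5605 -0.3201  0.0283]
tin end [ 0.56355 -0.36812] left 0.0
```

View pics/crop3.png

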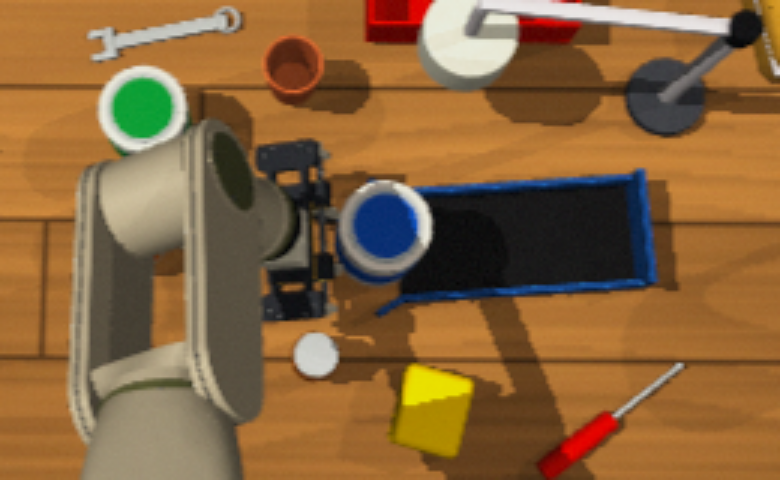

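The tall tin is at the mouth (crop px (385,230)), centred to about 3 mm. The gripper body passes clear of the jar at (316,355). I'll push it in.

```bash
python3 -m pendant '[{"translation":[-13,1,6],"twist":[0,0,0],"grip":0},{"translation":[-13,1,6],"twist":[0,0,0],"grip":0},{"translation":[-13,0,6],"twist":[0,0,0],"grip":0},{"translation":[-13,0,6],"twist":[0,0,0],"grip":0},{"translation":[-13,0,6],"twist":[0,0,0],"grip":0},{"translation":[-13,0,6],"twist":[0,0,0],"grip":0},{"translation":[-13,0,6],"twist":[0,0,0],"grip":0},{"translation":[-13,0,6],"twist":[0,0,0],"grip":0},{"translation":[-13,0,6],"twist":[0,0,0],"grip":0},{"translation":[-10,0,5],"twist":[0,0,0],"grip":0}]'
python3 - <<'E'
from plan import *
tins()
P0=robot.read_state()["tool_pos"][:2]-EY*.048;v=P0-O;print(v@EX,v@EY)
push(np.linspace(P0,rk(0,.048),100),.014,10,.028)
E
```

```text
t: 8.5
tool_pos: [0.5529, -0.2305, 0.0266]
orientation: [1.932, 2.023, -0.438]
force: [0.8, 6.1, 3.4]
opening: 0.0466
top tall [ 0.5242 -0.2405] 0.0813 358 rack [-0.0304  0.18  ] z 0.1512
top mid [0.6846 0.1319] 0.0337 310 rack [0.1553 0.5405] z 0.1065
top low [0.6548 0.0648] 0.159 376 rack [0.1209 0.4756] z 0.0664
scene tall [ 0.5555 -0.2804] 0.0315 177 rack [-0.002   0.1381] z 0.15
scene mid [0.6858 0.1289] 0.032 351 rack [0.1563 0.5374] z 0.1052
scene low [ 0.699  -0.0863] 0.307 545 rack [0.1546 0.3218] z 0.0652
-0.0014055306150952563 0.1393805341692239
0 0 [-13, 0, 5] [-0.02, 0.0, -0.03]
0 1 [-13, 0, 6] [-0.0, 0.0, -0.0]
0 2 [-13, 0, 6] [-0.0, 0.0, -0.0]
0 3 [-12, 0, 6] [-0.0, 0.0, -0.0]
0 4 [-13, 0, 6] [-0.0, 0.0, -0.0]
0 5 [-13, 0, 5] [-0.0, 0.0, -0.0]
0 6 [-6, 0, 4] [-0.0, 0.0, -0.0]
0 7 [0, 0, 0] [-0.0, 0.0, -0.0]
0 8 [0, 0, 0] [-0.0, 0.0, -0.0]
0 9 [0, 0, 0] [-0.0, 0.0, -0.0]
end [ 0.5594 -0.3222  0.0275]
tin end [ 0.563688  -0.3701152] left 0.0
```

```bash
python3 -m pendant '[{"translation":[-13,0,5],"twist":[-0.01,0,-0.02],"grip":0},{"translation":[-13,0,6],"twist":[0,0,0],"grip":0},{"translation":[-13,0,6],"twist":[0,0,0],"grip":0},{"translation":[-13,0,6],"twist":[0,0,0],"grip":0},{"translation":[-13,0,6],"twist":[0,0,0],"grip":0},{"translation":[-10,0,5],"twist":[0,0,0],"grip":0},{"translation":[-3,0,1],"twist":[0,0,0],"grip":0},{"translation":[-3,0,1],"twist":[0,0,0],"grip":0},{"translation":[-3,0,1],"twist":[0,0,0],"grip":0},{"translation":[-2,0,1],"twist":[0,0,0],"grip":0}]'
python3 - <<'E'
from plan import *
tins()
s=robot.read_state();P0=s["tool_pos"][:2]-EY*.048;v=P0-O;print(v@EX,v@EY,s["force"])
E
```

```text
t: 9.6
tool_pos: [0.557, -0.3285, 0.0257]
orientation: [1.915, 2.044, -0.432]
force: [-4.1, 24.5, 11.3]
opening: 0.0464
top tall [ 0.5311 -0.3325] 0.0832 358 rack [-0.0299  0.0878] z 0.1509
top mid [0.6849 0.1323] 0.0347 310 rack [0.1556 0.5408] z 0.1064
top low [0.6539 0.0642] 0.1589 379 rack [0.12  0.475] z 0.0662
scene tall [ 0.5605 -0.3764] 0.0319 166 rack [-0.0036  0.0419] z 0.1502
scene mid [0.6856 0.1289] 0.0324 353 rack [0.1561 0.5374] z 0.1052
scene low [ 0.6973 -0.0885] 0.3083 553 rack [0.1527 0.3197] z 0.0651
-0.0037364658655639643 0.042157728908884945 [-2.20739155 16.04196089  6.03340361]
```

```bash
python3 - <<'E'
from plan import *
z=np.load("pics/top0.npz");w=cloud("top",z["d"])
for u,v in((260,145),(264,143),(285,141),(305,137),(310,137)):print(w[v,u].round(3),end=' ')
print()
d=np.array((-.45,-.893));c=np.array((.685,.131));a=c-d*.082;o=ori(d,25)
p=robot.read_state()["tool_pos"]
print(robot.read_state()["q"])
plan([((*(p[:2]+EY*.03),.03),None,1),((*(p[:2]+EY*.19),.13),None,4),((.64,.02,.21),ori((-.2,-.98),25),5),((*a,.18),o,5),((*a,.016),o,5)])
E
```

```text
[0.785 0.204 0.001] [0.79  0.189 0.01 ] [0.797 0.115 0.01 ] [0.815 0.045 0.   ] [0.814 0.028 0.003] 
[-0.38831107  0.29360052  1.74184942 -0.48032221  0.97294699 -0.20659132]
0 0 [25, 0, -16] [0.0, 0.0, 0.0]
0 1 [26, -1, -40] [0.0, 0.0, 0.0]
0 2 [26, 0, -39] [0.0, 0.0, 0.0]
0 3 [26, -1, -40] [0.0, 0.0, 0.0]
0 4 [26, 0, -39] [0.0, 0.0, 0.0]
0 5 [21, 21, -28] [0.02, -0.0, 0.05]
0 6 [22, 19, -28] [0.02, -0.0, 0.05]
0 7 [23, 18, -28] [0.02, -0.0, 0.05]
0 8 [23, 16, -29] [0.02, -0.0, 0.05]
0 9 [24, 14, -29] [0.02, -0.0, 0.04]
1 0 [38, 9, -11] [0.02, -0.0, 0.05]
1 1 [39, 7, -11] [0.02, -0.0, 0.05]
1 2 [39, 5, -11] [0.02, -0.0, 0.05]
1 3 [39, 2, -12] [0.03, -0.0, 0.05]
1 4 [39, 0, -11] [0.02, -0.0, 0.05]
1 5 [14, 0, 30] [0.0, -0.0, -0.0]
1 6 [14, 0, 30] [0.0, -0.0, -0.0]
1 7 [14, 0, 30] [0.0, -0.0, -0.0]
1 8 [13, 0, 29] [0.0, -0.0, -0.0]
1 9 [14, -1, 30] [0.0, -0.0, -0.0]
end [0.7218 0.2042 0.0155]
```

```bash
python3 -m pendant '[{"translation":[26,0,-14],"twist":[0,0,0],"grip":0},{"translation":[26,-1,-38],"twist":[0,0,0],"grip":0},{"translation":[26,0,-39],"twist":[0,0,0],"grip":0},{"translation":[26,-1,-40],"twist":[0,0,0],"grip":0},{"translation":[26,0,-39],"twist":[0,0,0],"grip":0},{"translation":[21,21,-28],"twist":[0.02,0,0.05],"grip":0},{"translation":[22,19,-28],"twist":[0.02,0,0.05],"grip":0},{"translation":[23,18,-28],"twist":[0.02,0,0.05],"grip":0},{"translation":[23,16,-29],"twist":[0.02,0,0.05],"grip":0},{"translation":[24,14,-29],"twist":[0.02,0,0.04],"grip":0}]'
python3 - <<'E'
from plan import *
d=np.array((-.45,-.893));c=np.array((.685,.131));a=c-d*.082;o=ori(d,25)
plan([((*a,.18),o,6),((*a,.022),o,4)])
tins()
E
```

```text
t: 10.7
tool_pos: [0.6392, 0.0278, 0.2146]
orientation: [2.191, 1.777, -0.487]
force: [0.6, -0.4, 0.7]
opening: 0.0467
0 0 [31, 7, -8] [0.02, 0.0, 0.04]
0 1 [31, 6, -8] [0.02, 0.0, 0.04]
0 2 [32, 5, -9] [0.02, 0.0, 0.04]
0 3 [32, 3, -9] [0.02, 0.0, 0.04]
0 4 [32, 2, -8] [0.02, 0.0, 0.04]
0 5 [31, 0, -9] [0.01, 0.0, 0.03]
0 6 [17, 0, 36] [0.0, 0.0, 0.0]
0 7 [17, 0, 36] [0.0, 0.0, 0.0]
0 8 [17, 0, 36] [0.0, 0.0, 0.0]
0 9 [17, 0, 35] [0.0, 0.0, 0.0]
end [0.7224 0.2044 0.0219]
top tall [ 0.5676 -0.3694] 0.0416 354 rack [0.004  0.0484] z 0.1511
top low [ 0.6018 -0.0289] 0.169 57 rack [0.0616 0.3858] z 0.0649
scene tall [ 0.5586 -0.3764] 0.0339 173 rack [-0.0055  0.0421] z 0.15
scene mid [0.6852 0.1282] 0.0323 352 rack [0.1556 0.5367] z 0.1051
scene low [ 0.6978 -0.0873] 0.3074 542 rack [0.1533 0.3209] z 0.0652
```

```bash
python3 -m pendant '[{"translation":[31,7,-8],"twist":[0.02,0,0.04],"grip":0},{"translation":[31,6,-8],"twist":[0.02,0,0.04],"grip":0},{"translation":[32,5,-9],"twist":[0.02,0,0.04],"grip":0},{"translation":[32,3,-9],"twist":[0.02,0,0.04],"grip":0},{"translation":[32,2,-8],"twist":[0.02,0,0.04],"grip":0},{"translation":[31,0,-9],"twist":[0.01,0,0.03],"grip":0},{"translation":[17,0,36],"twist":[0,0,0],"grip":0},{"translation":[17,0,36],"twist":[0,0,0],"grip":0},{"translation":[17,0,36],"twist":[0,0,0],"grip":0},{"translation":[15,0,31],"twist":[0,0,0],"grip":0}]'
python3 - <<'E'
from plan import *
tins()
d=np.array((-.45,-.893));P=robot.read_state()["tool_pos"][:2]+d*.048
c=np.array((.685,.130))
K=c+d*.05; e=np.array((.5435,-.075)); 
path=np.vstack([np.linspace(P,c,50),bez(c,c+d*.1,.5*(c+d*.1)+.5*(e+EY*.07))[1:],bez(.5*(c+d*.1)+.5*(e+EY*.07),e+EY*.07,e)[1:],np.linspace(e,rk(0,.144),100)[1:]])
low=np.array((.565,.156));print('minlow',np.hypot(*(path-low).T).min(),'pot',np.hypot(*(path-(.742,-.033)).T).min())
push(path,.014,30,.026)
E
```

```text
t: 11.8
tool_pos: [0.7362, 0.2093, 0.0269]
orientation: [2.43, 1.492, -0.514]
force: [0.3, 0.0, -1.2]
opening: 0.0463
top tall [ 0.5672 -0.3688] 0.0415 353 rack [0.0036 0.0491] z 0.1511
top mid [0.6856 0.1318] 0.0336 318 rack [0.1563 0.5403] z 0.1062
top low [0.5836 0.0863] 0.2319 388 rack [0.0514 0.5019] z 0.0658
scene tall [ 0.5613 -0.3759] 0.0335 172 rack [-0.0028  0.0424] z 0.1504
scene mid [0.6846 0.129 ] 0.0327 357 rack [0.1551 0.5376] z 0.1052
scene low [ 0.69   -0.1099] 0.2941 384 rack [0.144  0.2989] z 0.0651
minlow 0.11763995493790456 pot 0.13728010767174442
0 0 [-15, 6, 2] [0.08, 0.0, 0.14]
0 1 [-13, 0, 6] [0.0, 0.0, 0.0]
0 2 [-13, -3, 6] [-0.02, 0.0, -0.04]
0 3 [-12, -3, 6] [-0.04, 0.0, -0.08]
0 4 [-13, 1, 6] [0.02, 0.0, 0.02]
0 5 [-13, 1, 6] [0.01, 0.0, 0.03]
0 6 [-12, 2, 6] [0.02, 0.0, 0.04]
0 7 [-13, 2, 6] [0.02, 0.0, 0.04]
0 8 [-13, 2, 6] [0.02, 0.0, 0.05]
0 9 [-13, 3, 6] [0.03, 0.0, 0.05]
1 0 [-12, 3, 6] [0.03, 0.0, 0.07]
1 1 [-13, 4, 6] [0.04, 0.0, 0.09]
1 2 [-13, 4, 6] [0.05, 0.0, 0.1]
1 3 [-13, 3, 6] [0.03, 0.0, 0.07]
1 4 [-13, -6, 6] [-0.07, 0.0, -0.15]
1 5 [-13, -8, 6] [-0.08, 0.0, -0.17]
1 6 [-14, -9, 6] [-0.09, 0.0, -0.18]
1 7 [-13, -7, 7] [-0.08, 0.0, -0.17]
1 8 [-13, -6, 6] [-0.06, 0.0, -0.14]
1 9 [-13, -6, 6] [-0.05, 0.0, -0.11]
2 0 [-13, -4, 6] [-0.05, 0.0, -0.09]
2 1 [-13, -2, 6] [-0.02, 0.0, -0.06]
2 2 [-13, 0, 6] [-0.0, 0.0, 0.0]
2 3 [-12, 0, 6] [-0.0, 0.0, 0.0]
2 4 [-13, 0, 6] [-0.0, 0.0, 0.0]
2 5 [-13, 0, 6] [-0.0, 0.0, 0.0]
2 6 [-12, 0, 6] [-0.0, 0.0, 0.0]
2 7 [-13, 0, 6] [-0.0, 0.0, 0.0]
2 8 [-13, 0, 6] [-0.0, 0.0, 0.0]
2 9 [-12, 0, 6] [-0.0, 0.0, 0.0]
end [ 0.548  -0.1419  0.0254]
tin end [ 0.55132518 -0.19000403] left 0.08453658516407764
```

```bash
python3 - <<'E'
from plan import *
d=np.array((-.58,-.815));d/=np.hypot(*d);c=np.array((.685,.130));k=(EX@(O-c))/(EX@d);C=c+d*k;A=C-d*.065;B=C-EY*.065;print(C,B)
print(robot.read_state()["q"])
push(np.vstack([np.linspace(c-d*.036,A,100),bez(A,C,B)[1:],np.linspace(B,rk(0,.144),100)[1:]]),.014,20,.027)
E
```

```text
[ 0.54290707 -0.06966507] [ 0.54739207 -0.13450907]
[ 0.35785667  1.10247259  0.57792956 -0.31026561  1.77320728  0.81138898]
0 0 [-22, 3, 4] [0.08, 0.0, 0.13]
0 1 [-13, 0, 6] [-0.0, 0.0, 0.0]
0 2 [-12, 0, 6] [-0.0, 0.0, 0.0]
0 3 [-13, 0, 6] [-0.0, 0.0, 0.0]
0 4 [-13, 0, 6] [-0.0, 0.0, 0.0]
0 5 [-12, 0, 6] [-0.0, 0.0, 0.0]
0 6 [-13, 0, 6] [-0.0, 0.0, 0.0]
0 7 [-13, 0, 6] [-0.0, 0.0, 0.0]
0 8 [-12, 0, 6] [-0.0, 0.0, 0.0]
0 9 [-13, 0, 5] [-0.0, 0.0, 0.0]
1 0 [-13, 0, 6] [-0.0, 0.0, 0.0]
1 1 [-13, 0, 6] [-0.0, 0.0, 0.0]
1 2 [-12, 0, 6] [-0.0, 0.0, 0.0]
1 3 [-13, 0, 6] [-0.0, 0.0, 0.0]
1 4 [-13, 0, 6] [-0.0, 0.0, 0.0]
1 5 [-12, -2, 6] [-0.02, 0.0, -0.03]
1 6 [-13, -3, 6] [-0.03, 0.0, -0.07]
1 7 [-13, -3, 6] [-0.03, 0.0, -0.07]
1 8 [-13, -3, 6] [-0.04, 0.0, -0.07]
1 9 [-13, -3, 6] [-0.03, 0.0, -0.08]
end [ 0.566  -0.0283  0.0272]
tin end [ 0.55306144 -0.07403967] left 0.20119344718791066
```

```bash
python3 -m pendant '[{"translation":[-14,1,3],"twist":[0.04,0,0.07],"grip":0},{"translation":[-8,2,3],"twist":[0.04,0,0.06],"grip":0},{"translation":[-13,0,6],"twist":[0,0,0],"grip":0},{"translation":[-13,0,6],"twist":[0,0,0],"grip":0},{"translation":[-13,0,6],"twist":[0,0,0],"grip":0},{"translation":[-12,0,6],"twist":[0,0,0],"grip":0},{"translation":[-13,0,6],"twist":[0,0,0],"grip":0},{"translation":[-13,0,6],"twist":[0,0,0],"grip":0},{"translation":[-12,0,6],"twist":[0,0,0],"grip":0},{"translation":[-10,0,5],"twist":[0,0,0],"grip":0}]'
cat > mid.py <<'E'
from plan import *
tins()
s=robot.read_state();p=s["tool_pos"][:2];d=-R.from_rotvec(s["orientation"]).as_matrix()[:2,0];d/=np.hypot(*d);P=p+d*.048;print('d',d,'P',P,((P-O)@EX,(P-O)@EY))
k=(EX@(O-P))/(EX@d);C=P+d*k;m=min(.065,k);A=C-d*m;B=C-EY*m;print(C,B)
push(np.vstack([np.linspace(P,A,100),bez(A,C,B)[1:],np.linspace(B,rk(0,.144),100)[1:]]),.014,10,.028)
E
python3 mid.py
```

```text
t: 12.9
tool_pos: [0.6686, 0.0947, 0.0477]
orientation: [2.569, 1.322, -0.531]
force: [1.5, 3.6, -0.3]
opening: 0.0464
top tall [ 0.5679 -0.3699] 0.0416 354 rack [0.0042 0.0479] z 0.1508
top mid [0.6346 0.0457] 0.0324 185 rack [0.0994 0.4579] z 0.1099
top low [ 0.5914 -0.0208] 0.1813 217 rack [0.0517 0.3946] z 0.0658
scene tall [ 0.5605 -0.3755] 0.0324 172 rack [-0.0036  0.0428] z 0.15
scene mid [0.6358 0.0331] 0.0253 105 rack [0.0998 0.4453] z 0.1104
scene low [ 0.6974 -0.088 ] 0.3079 242 rack [0.1529 0.3202] z 0.0655
d [-0.58513951 -0.81093265] P [0.64059077 0.05506505] (np.float64(0.10605564312597754), np.float64(0.4668519262531923))
[ 0.54357911 -0.0793814 ] [ 0.54806411 -0.1442254 ]
0 0 [-5, 0, 24] [0.02, -0.02, -0.0]
0 1 [-12, 0, 6] [-0.0, 0.0, -0.0]
0 2 [-13, 0, 6] [-0.0, 0.0, -0.0]
0 3 [-13, 0, 6] [-0.0, 0.0, -0.0]
0 4 [-12, 0, 6] [-0.0, 0.0, -0.0]
0 5 [-13, 0, 6] [-0.0, 0.0, -0.0]
0 6 [-13, 0, 6] [-0.0, 0.0, -0.0]
0 7 [-13, -3, 5] [-0.03, 0.0, -0.05]
0 8 [-12, -3, 6] [-0.03, 0.0, -0.07]
0 9 [-13, -3, 6] [-0.03, 0.0, -0.07]
end [ 0.5817 -0.0164  0.0283]
tin end [ 0.56208783 -0.0605867 ] left 0.21608706511994885
```

The TCP rose to z = .048 and the mid tin's top reads 5 mm high with fewer points, so it may be tilted. I'll look before moving on.

```bash
python3 - <<'E'
from h import *
p,w=shot("scene");cv2.imwrite('pics/sc4.png',cv2.resize(p[150:300,240:460,::-1],None,fx=3.6,fy=3.6,interpolation=cv2.INTER_CUBIC))
P=w[225:300,300:400].reshape(-1,3);P=P[(P[:,2]>.07)&(P[:,0]>.55)&(P[:,0]<.7)&(P[:,1]<.09)&(P[:,1]>-.03)]
print(P[:,2].min(),P[:,2].max(),len(P)); Q=P[P[:,2]>.09]
A=np.c_[Q[:,:2],np.ones(len(Q))];print(np.linalg.lstsq(A,Q[:,2],rcond=None)[0])
s=robot.read_state();print(s["force"],s["tool_pos"],s["joint_torque"],s["q"])
E
```

```text
0.07167359019686781 0.1605364296302314 103
[ 0.62568093  0.39780129 -0.32922641]
[ 1.12678351  2.56367862 -0.36120482] [0.66867635 0.0947126  0.04733816] [-1.87984228e+00 -8.19714046e+01 -4.37522542e+01 -2.63821609e+00
  2.78366335e+00 -6.41689519e-02] [ 0.22216941  0.77851089  1.02667671 -0.28583091  1.6420703   0.86663506]
```

View pics/sc4.png

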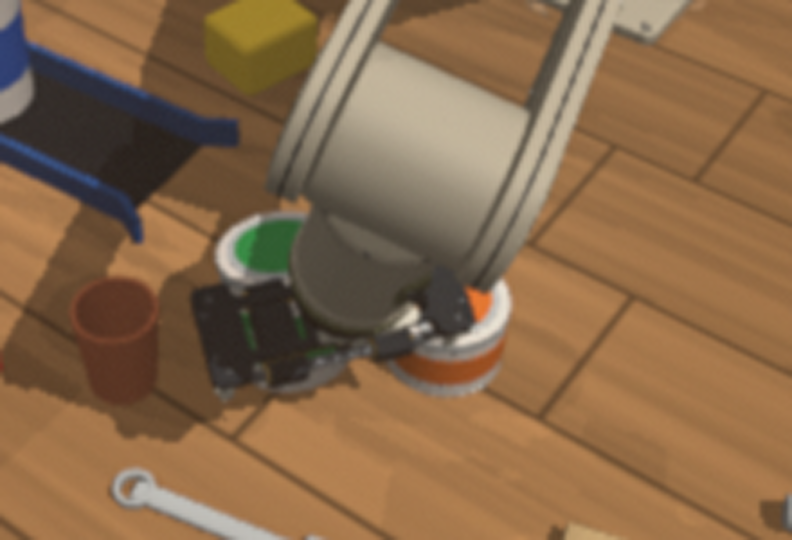

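```bash
python3 -m pendant '[{"translation":[2,0,-1],"twist":[0,0,0],"grip":0},{"translation":[2,0,-1],"twist":[0,0,0],"grip":0},{"translation":[2,0,-1],"twist":[0,0,0],"grip":0},{"translation":[2,0,-1],"twist":[0,0,0],"grip":0},{"translation":[4,0,-2],"twist":[0,0,0],"grip":0},{"translation":[5,0,-2],"twist":[0,0,0],"grip":0},{"translation":[5,0,-2],"twist":[0,0,0],"grip":0},{"translation":[5,0,-2],"twist":[0,0,0],"grip":0},{"translation":[5,0,-2],"twist":[0,0,0],"grip":0},{"translation":[0,0,0],"twist":[0,0,0],"grip":0}]'
python3 - <<'E'
from plan import *
tins()
s=robot.read_state();print(R.from_rotvec(s["orientation"]).as_matrix().round(3),s["tool_pos"],s["force"])
p,w=shot("top");cv2.imwrite('pics/top5.png',cv2.resize(p[130:290,230:490,::-1],None,fx=3,fy=3))
E
```

```text
t: 14.05
tool_pos: [0.6917, 0.1272, 0.0482]
orientation: [2.567, 1.323, -0.532]
force: [0.1, -0.1, 0.8]
opening: 0.0468
top tall [ 0.659  -0.1213] 0.3033 355 rack [0.1123 0.2896] z 0.1513
top mid [0.6462 0.0648] 0.0337 321 rack [0.1123 0.4762] z 0.1063
top low [ 5.824e-01 -1.000e-04] 0.1917 333 rack [0.0442 0.4158] z 0.0658
scene tall [ 0.5606 -0.3755] 0.0334 173 rack [-0.0035  0.0428] z 0.1503
scene mid [0.6473 0.0598] 0.0312 222 rack [0.1131 0.4711] z 0.1051
scene low [ 0.7848 -0.1818] 0.1867 213 rack [0.2336 0.2206] z 0.0658
[[ 0.533  0.816 -0.222]
 [ 0.742 -0.578 -0.34 ]
 [-0.406  0.017 -0.914]] [0.69136    0.12664646 0.04818156] [-0.61949408 -0.28085934 -1.34203294]
```

View pics/top5.png

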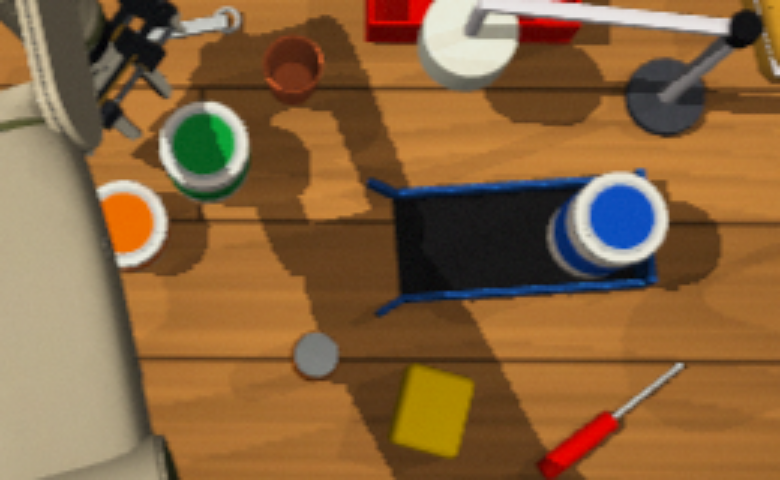

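The mid tin is back upright at (.647,.0625), crop px (204,145), and nothing else has moved. I'll lower the tip and push again from this shorter reach, checking the height as I go.

```bash
python3 -m pendant '[{"translation":[5,0,12],"twist":[0,0,0],"grip":0},{"translation":[5,0,12],"twist":[0,0,0],"grip":0},{"translation":[0,0,0],"twist":[0,0,0],"grip":0},{"translation":[-6,0,3],"twist":[0,0,0],"grip":0},{"translation":[-6,0,3],"twist":[0,0,0],"grip":0},{"translation":[-6,0,3],"twist":[0,0,0],"grip":0},{"translation":[-6,0,3],"twist":[0,0,0],"grip":0},{"translation":[-5,0,3],"twist":[0,0,0],"grip":0},{"translation":[-5,0,3],"twist":[0,0,0],"grip":0},{"translation":[-5,0,2],"twist":[0,0,0],"grip":0}]'
python3 mid.py
```

```text
t: 15.2
tool_pos: [0.6647, 0.0876, 0.018]
orientation: [2.569, 1.323, -0.527]
force: [1.1, 1.2, -1.8]
opening: 0.0463
top tall [ 0.5672 -0.3686] 0.0414 352 rack [0.0036 0.0493] z 0.1511
top mid [0.6376 0.0497] 0.0337 318 rack [0.1027 0.4617] z 0.1065
top low [ 0.5847 -0.0337] 0.1877 172 rack [0.0442 0.3822] z 0.066
scene tall [ 0.5608 -0.376 ] 0.0324 172 rack [-0.0033  0.0423] z 0.1503
scene mid [0.6385 0.043 ] 0.0299 163 rack [0.1031 0.455 ] z 0.1051
scene low [ 0.7037 -0.0854] 0.3061 222 rack [0.1593 0.3224] z 0.0656
d [-0.58460709 -0.81131655] P [0.63631144 0.04801693] (np.float64(0.10130025922383196), np.float64(0.46011599621624727))
[ 0.54366086 -0.08056336] [ 0.54814586 -0.14540736]
0 0 [-17, 0, -3] [0.02, -0.02, -0.0]
0 1 [-13, 0, 5] [-0.0, -0.0, -0.0]
0 2 [-12, 0, 6] [-0.0, -0.0, -0.0]
0 3 [-13, 0, 6] [-0.0, -0.0, -0.0]
0 4 [-13, 0, 6] [-0.0, -0.0, -0.0]
0 5 [-12, 0, 6] [-0.0, -0.0, -0.0]
0 6 [-13, -1, 6] [-0.01, -0.0, -0.02]
0 7 [-13, -3, 6] [-0.03, -0.0, -0.07]
0 8 [-13, -3, 6] [-0.03, -0.0, -0.07]
0 9 [-12, -3, 6] [-0.04, -0.0, -0.07]
end [ 0.5773 -0.0237  0.0277]
tin end [ 0.55935812 -0.06850719] left 0.20760295973713866
```

```bash
python3 -m pendant '[{"translation":[-14,0,2],"twist":[0.02,-0.02,0],"grip":0},{"translation":[-13,0,5],"twist":[0,0,0],"grip":0},{"translation":[-12,0,6],"twist":[0,0,0],"grip":0},{"translation":[-13,0,6],"twist":[0,0,0],"grip":0},{"translation":[-13,0,6],"twist":[0,0,0],"grip":0},{"translation":[-12,0,6],"twist":[0,0,0],"grip":0},{"translation":[-12,-1,6],"twist":[-0.01,0,-0.02],"grip":0},{"translation":[-10,-2,5],"twist":[-0.02,0,-0.05],"grip":0},{"translation":[0,0,0],"twist":[0,0,0],"grip":0},{"translation":[0,0,0],"twist":[0,0,0],"grip":0}]'
python3 mid.py
```

```text
t: 16.3
tool_pos: [0.5972, -0.003, 0.0234]
orientation: [2.511, 1.409, -0.562]
force: [0.5, 1.2, 0.2]
opening: 0.0468
top tall [ 0.5671 -0.3687] 0.0415 354 rack [0.0035 0.0492] z 0.1509
top mid [ 0.573  -0.0417] 0.0343 332 rack [0.032 0.375] z 0.106
top low [ 0.5913 -0.0055] 0.1835 52 rack [0.0527 0.4098] z 0.0651
scene tall [ 0.5621 -0.3757] 0.0335 173 rack [-0.002   0.0425] z 0.1502
scene mid [ 0.5752 -0.0487] 0.0289 121 rack [0.0337 0.3678] z 0.1052
scene low [ 0.6962 -0.0895] 0.3087 547 rack [0.1516 0.3188] z 0.0652
d [-0.5196578  -0.85437449] P [ 0.57256056 -0.04370014] (np.float64(0.03137390841065784), np.float64(0.3730178618086959))
[ 0.54432233 -0.0901269 ] [ 0.54807179 -0.14433654]
0 0 [-15, -3, 2] [-0.04, 0.0, -0.07]
0 1 [-13, -3, 6] [-0.03, 0.0, -0.07]
0 2 [-12, -4, 6] [-0.04, 0.0, -0.08]
0 3 [-13, -3, 6] [-0.03, 0.0, -0.08]
0 4 [-13, -4, 6] [-0.04, -0.0, -0.07]
0 5 [-13, -3, 6] [-0.04, 0.0, -0.08]
0 6 [-13, -3, 6] [-0.03, 0.0, -0.07]
0 7 [-12, -2, 5] [-0.02, 0.0, -0.04]
0 8 [-13, 0, 6] [0.0, 0.0, 0.0]
0 9 [-13, 0, 6] [0.0, 0.0, 0.0]
end [ 0.5471 -0.1311  0.0284]
tin end [ 0.55046672 -0.17896229] left 0.09561118999680726
```

```bash
python3 -m pendant '[{"translation":[-14,-3,4],"twist":[-0.04,0,-0.07],"grip":0},{"translation":[-13,-3,6],"twist":[-0.03,0,-0.07],"grip":0},{"translation":[-12,-4,6],"twist":[-0.04,0,-0.08],"grip":0},{"translation":[-13,-3,6],"twist":[-0.03,0,-0.08],"grip":0},{"translation":[-13,-4,6],"twist":[-0.04,0,-0.07],"grip":0},{"translation":[-13,-3,6],"twist":[-0.04,0,-0.08],"grip":0},{"translation":[-12,-3,6],"twist":[-0.03,0,-0.07],"grip":0},{"translation":[-9,-1,4],"twist":[-0.02,0,-0.04],"grip":0},{"translation":[0,0,0],"twist":[0,0,0],"grip":0},{"translation":[0,0,0],"twist":[0,0,0],"grip":0}]'
python3 mid.py
```

```text
t: 17.4
tool_pos: [0.55, -0.0946, 0.0248]
orientation: [1.883, 2.06, -0.406]
force: [1.1, -0.1, 0.0]
opening: 0.0465
top tall [ 0.5668 -0.3683] 0.0415 356 rack [0.0032 0.0496] z 0.1508
top mid [ 0.5558 -0.1417] 0.0338 332 rack [0.0079 0.2764] z 0.106
top low [0.6028 0.0168] 0.178 58 rack [0.0657 0.4313] z 0.066
scene tall [ 0.5624 -0.3751] 0.0324 173 rack [-0.0016  0.0431] z 0.1503
scene mid [ 0.556  -0.1444] 0.0311 196 rack [0.0079 0.2737] z 0.1051
scene low [ 0.6983 -0.0866] 0.3071 563 rack [0.1539 0.3215] z 0.0654
d [ 0.08920308 -0.99601346] P [ 0.55447615 -0.14225871] (np.float64(0.006532354941951379), np.float64(0.27594365687801703))
[0.52572051 0.17881773] [0.50347756 0.50040561]
0 0 [-76, 0, 31] [-1.32, 0.01, -2.85]
0 1 [-13, 0, 6] [0.0, -0.0, 0.0]
0 2 [-12, 0, 6] [0.0, -0.0, 0.0]
0 3 [-13, 0, 6] [0.0, -0.0, 0.0]
0 4 [-13, 0, 6] [0.0, -0.0, 0.0]
0 5 [-12, 0, 6] [0.0, -0.0, 0.0]
0 6 [-13, 0, 6] [0.0, -0.0, 0.0]
0 7 [-13, 0, 6] [0.0, -0.0, 0.0]
0 8 [-12, 0, 6] [0.0, -0.0, 0.01]
0 9 [-13, 0, 5] [0.0, -0.0, -0.0]
end [ 0.5464 -0.0509  0.0284]
tin end [ 0.54229459 -0.0027898 ] left 1.2812978467442884
```

```bash
python3 -m pendant '[{"translation":[-13,-1,6],"twist":[0,0,0],"grip":0},{"translation":[-13,-1,6],"twist":[0,0,0],"grip":0},{"translation":[-13,-1,6],"twist":[0,0,0],"grip":0},{"translation":[-13,-1,6],"twist":[0,0,0],"grip":0},{"translation":[-13,-1,6],"twist":[0,0,0],"grip":0},{"translation":[-13,-1,6],"twist":[0,0,0],"grip":0},{"translation":[-13,0,6],"twist":[0,0,0],"grip":0},{"translation":[-12,0,5],"twist":[0,0,0],"grip":0},{"translation":[0,0,0],"twist":[0,0,0],"grip":0},{"translation":[0,0,0],"twist":[0,0,0],"grip":0}]'
python3 mid.py | grep -v '^[01] '
```

```text
t: 18.5
tool_pos: [0.5578, -0.1977, 0.0242]
orientation: [1.896, 2.067, -0.394]
force: [-0.9, 0.5, -0.7]
opening: 0.0464
top tall [ 0.5679 -0.3696] 0.0415 352 rack [0.0042 0.0482] z 0.151
top mid [ 0.5629 -0.2453] 0.0345 328 rack [0.0078 0.1726] z 0.1059
top low [0.6564 0.0665] 0.1592 375 rack [0.1226 0.4772] z 0.0661
scene tall [ 0.5599 -0.3762] 0.0336 172 rack [-0.0042  0.0422] z 0.1502
scene mid [ 0.5638 -0.2465] 0.0302 172 rack [0.0086 0.1713] z 0.1053
scene low [ 0.6932 -0.0905] 0.3079 549 rack [0.1485 0.318 ] z 0.0653
d [ 0.08559983 -0.9963296 ] P [ 0.56185579 -0.24545692] (np.float64(0.006773609224324736), np.float64(0.17248392408186772))
[0.52702687 0.15993041] [0.4989521  0.56583464]
end [ 0.5539 -0.1537  0.0285]
tin end [ 0.55007162 -0.10595381] left 1.5159234512298783
```

```bash
python3 -m pendant '[{"translation":[-8,-2,4],"twist":[0,0,-0.01],"grip":0},{"translation":[-8,-2,4],"twist":[0,0,0],"grip":0},{"translation":[-6,-2,3],"twist":[0,0,0],"grip":0},{"translation":[-4,-1,2],"twist":[0,0,0],"grip":0},{"translation":[-3,0,1],"twist":[0,0,0],"grip":0},{"translation":[-3,0,1],"twist":[0,0,0],"grip":0},{"translation":[-2,0,1],"twist":[0,0,0],"grip":0},{"translation":[-2,0,1],"twist":[0,0,0],"grip":0},{"translation":[-2,0,1],"twist":[0,0,0],"grip":0},{"translation":[-2,0,1],"twist":[0,0,0],"grip":0}]'
python3 mid.py | grep -v '^[01] '
```

```text
t: 19.6
tool_pos: [0.558, -0.2328, 0.0232]
orientation: [1.887, 2.089, -0.381]
force: [-7.9, 21.8, 16.5]
opening: 0.0471
top tall [ 0.5668 -0.3682] 0.0415 351 rack [0.0032 0.0497] z 0.1511
top mid [ 0.5642 -0.278 ] 0.0337 329 rack [0.0069 0.1399] z 0.1057
top low [0.6542 0.0643] 0.159 377 rack [0.1203 0.4751] z 0.0662
scene tall [ 0.5614 -0.377 ] 0.033 172 rack [-0.0028  0.0413] z 0.1502
scene mid [ 0.5632 -0.2792] 0.0299 152 rack [0.0058 0.1387] z 0.1051
scene low [ 0.6976 -0.0883] 0.3083 549 rack [0.153  0.3199] z 0.065
d [ 0.10061174 -0.99492577] P [ 0.56285308 -0.28049491] (np.float64(0.005350881873660668), np.float64(0.13746121753274623))
[ 0.54588098 -0.11266185] [0.53424144 0.05562231]
end [ 0.5536 -0.189   0.0278]
tin end [ 0.54968474 -0.1411166 ] left 0.5281031838761581
```

```bash
cat > low.py <<'E'
from plan import *
def lowpos():
    for n in("top","scene"):
        p,w=shot(n);h=hue(p);m=(h[...,0]>=5)&(h[...,0]<=16)&(h[...,1]>180)&(h[...,2]>150)&(abs(w[...,2]-.065)<.009)&(w[...,0]>.47)&(w[...,0]<.68)
        P=w[m&(w[...,1]>-.3)&(w[...,1]<.22)]
        if len(P)>15:
            c,r=circ(P);print(n,'low',c,r,len(P),'rack',((c-O)@EX).round(4),((c-O)@EY).round(4),P[:,2].mean())
E
python3 - <<'E'
from low import *
lowpos()
d=np.array((-.12,-.993));c=np.array((.565,.155));a=c-d*.085;o=ori(d,25);p=robot.read_state()["tool_pos"]
plan([((*(p[:2]+EY*.03),.028),None,1),((*(p[:2]+EY*.17),.15),None,4),((.57,.08,.20),o,5),((*a,.17),o,5),((*a,.02),o,5)])
E
```

```text
top low [0.5644 0.1535] 0.0332 303 rack 0.0368 0.5703 0.06619475285939942
scene low [0.5639 0.1518] 0.0317 281 rack 0.0362 0.5686 0.0650806880208301
0 0 [26, 1, -16] [0.0, 0.0, 0.0]
0 1 [20, 1, -42] [0.0, 0.0, 0.0]
0 2 [20, 1, -42] [0.0, 0.0, 0.0]
0 3 [20, 2, -42] [0.0, 0.0, 0.0]
0 4 [21, 1, -41] [0.0, 0.0, 0.0]
0 5 [22, 8, -20] [0.02, -0.01, 0.04]
0 6 [22, 6, -21] [0.02, -0.01, 0.04]
0 7 [22, 5, -21] [0.02, -0.0, 0.04]
0 8 [22, 4, -21] [0.02, -0.01, 0.04]
0 9 [21, 3, -21] [0.02, -0.0, 0.04]
1 0 [31, -3, -8] [-0.0, -0.0, 0.0]
1 1 [32, -3, -8] [-0.0, -0.0, 0.0]
1 2 [31, -3, -8] [-0.0, -0.0, 0.0]
1 3 [32, -2, -8] [-0.0, -0.0, 0.0]
1 4 [31, -3, -7] [-0.0, -0.0, 0.0]
1 5 [13, 0, 27] [-0.0, -0.0, 0.0]
1 6 [13, 0, 27] [-0.0, -0.0, 0.0]
1 7 [12, 0, 27] [-0.0, -0.0, 0.0]
1 8 [13, 0, 27] [-0.0, -0.0, 0.0]
1 9 [12, 1, 28] [-0.0, -0.0, 0.0]
end [0.5753 0.2391 0.0198]
```

```bash
python3 -m pendant '[{"translation":[26,1,-14],"twist":[0,0,0],"grip":0},{"translation":[20,1,-42],"twist":[0,0,0],"grip":0},{"translation":[20,1,-42],"twist":[0,0,0],"grip":0},{"translation":[20,2,-42],"twist":[0,0,0],"grip":0},{"translation":[21,1,-41],"twist":[0,0,0],"grip":0},{"translation":[22,8,-20],"twist":[0.02,-0.01,0.04],"grip":0},{"translation":[22,6,-21],"twist":[0.02,-0.01,0.04],"grip":0},{"translation":[22,5,-21],"twist":[0.02,0,0.04],"grip":0},{"translation":[22,4,-21],"twist":[0.02,-0.01,0.04],"grip":0},{"translation":[21,3,-21],"twist":[0.02,0,0.04],"grip":0}]'
python3 - <<'E'
from low import *
lowpos()
d=np.array((-.12,-.993));c=np.array((.564,.153));a=c-d*.085;o=ori(d,25)
plan([((*a,.17),o,5),((*a,.02),o,5)])
E
```

```text
t: 20.8
tool_pos: [0.5696, 0.084, 0.2047]
orientation: [2.118, 1.854, -0.478]
force: [1.1, 0.1, 0.2]
opening: 0.047
top low [0.5651 0.1526] 0.0317 22 rack 0.0375 0.5694 0.06656289643376002
scene low [0.5653 0.1516] 0.0317 283 rack 0.0376 0.5684 0.06510991176171985
0 0 [30, -3, -6] [-0.0, 0.0, -0.0]
0 1 [30, -3, -6] [-0.0, 0.0, -0.0]
0 2 [31, -4, -7] [-0.0, 0.0, -0.0]
0 3 [30, -3, -6] [-0.0, 0.0, -0.0]
0 4 [31, -4, -7] [-0.01, 0.0, -0.01]
0 5 [13, 0, 27] [0.0, 0.0, 0.0]
0 6 [13, 0, 27] [0.0, 0.0, 0.0]
0 7 [12, 0, 27] [0.0, 0.0, 0.0]
0 8 [13, 0, 28] [0.0, 0.0, 0.0]
0 9 [12, 0, 27] [0.0, 0.0, 0.0]
end [0.5742 0.2371 0.0202]
```

```bash
python3 -m pendant '[{"translation":[30,-3,-6],"twist":[0,0,0],"grip":0},{"translation":[30,-3,-6],"twist":[0,0,0],"grip":0},{"translation":[31,-4,-7],"twist":[0,0,0],"grip":0},{"translation":[30,-3,-6],"twist":[0,0,0],"grip":0},{"translation":[31,-4,-7],"twist":[-0.01,0,-0.01],"grip":0},{"translation":[13,0,27],"twist":[0,0,0],"grip":0},{"translation":[13,0,27],"twist":[0,0,0],"grip":0},{"translation":[12,0,27],"twist":[0,0,0],"grip":0},{"translation":[13,0,28],"twist":[0,0,0],"grip":0},{"translation":[12,0,25],"twist":[0,0,0],"grip":0}]'
cat > lowpush.py <<'E'
from low import *
import sys
lowpos()
s=robot.read_state();p=s["tool_pos"][:2];d=-R.from_rotvec(s["orientation"]).as_matrix()[:2,0];d/=np.hypot(*d);P=p+d*.048
print('d',d,'P',P,((P-O)@EX,(P-O)@EY))
c=P+d*float(sys.argv[1])   # where the tin stands
d=np.array((-.12,-.993));k=(EX@(O-c))/(EX@d);k=min(max(k,.02),.2);C=c+d*k;m=min(.06,k);A=C-d*m;B=C-EY*m
if len(sys.argv)>2: path=np.linspace(P,rk(0,.234),200)
else: path=np.vstack([np.linspace(P,A,100),bez(A,C,B)[1:],np.linspace(B,rk(0,.234),100)[1:]])
push(path,.014,20,.025)
E
python3 lowpush.py .037
```

```text
t: 21.9
tool_pos: [0.5819, 0.234, 0.0184]
orientation: [2.093, 1.862, -0.455]
force: [-0.0, -0.5, -0.4]
opening: 0.0461
top low [0.5645 0.1541] 0.0324 254 rack 0.037 0.5709 0.06635960183327068
scene low [0.5537 0.1465] 0.027 80 rack 0.0257 0.5641 0.06510984341206354
d [-0.11730366 -0.99309609] P [0.57299861 0.18468785] (np.float64(0.04756967901395313), np.float64(0.6008274959751942))
0 0 [-17, 0, -3] [0.01, 0.01, 0.0]
0 1 [-13, 0, 6] [-0.0, -0.0, 0.0]
0 2 [-12, 0, 6] [-0.0, -0.0, 0.0]
0 3 [-13, 0, 6] [-0.0, -0.0, 0.0]
0 4 [-13, 0, 6] [-0.0, -0.0, 0.0]
0 5 [-12, 0, 5] [-0.0, -0.0, 0.0]
0 6 [-13, 0, 6] [-0.0, -0.0, 0.0]
0 7 [-13, 0, 6] [-0.0, -0.0, 0.0]
0 8 [-13, 0, 6] [-0.0, -0.0, 0.0]
0 9 [-12, 0, 6] [-0.0, -0.0, 0.0]
1 0 [-13, 0, 6] [-0.0, -0.0, 0.0]
1 1 [-13, 0, 6] [-0.0, -0.0, 0.0]
1 2 [-12, 0, 6] [-0.0, -0.0, -0.0]
1 3 [-13, -1, 6] [-0.01, -0.0, -0.02]
1 4 [-13, -1, 6] [-0.01, -0.0, -0.02]
1 5 [-12, -1, 6] [-0.01, -0.0, -0.02]
1 6 [-13, -1, 5] [-0.01, -0.0, -0.02]
1 7 [-13, -1, 6] [-0.01, -0.0, -0.03]
1 8 [-13, -1, 6] [-0.01, -0.0, -0.02]
1 9 [-12, -1, 6] [-0.01, -0.0, -0.02]
end [ 0.5454 -0.0456  0.0251]
tin end [ 0.54786557 -0.09385352] left 0.09076318514704668
```

```bash
python3 -m pendant '[{"translation":[-12,-4,2],"twist":[0,0,0],"grip":0},{"translation":[-10,-4,4],"twist":[0,0,0],"grip":0},{"translation":[-9,0,4],"twist":[0,0,0],"grip":0},{"translation":[-12,0,6],"twist":[0,0,0],"grip":0},{"translation":[-13,0,6],"twist":[0,0,0],"grip":0},{"translation":[-12,0,5],"twist":[0,0,0],"grip":0},{"translation":[-13,0,6],"twist":[0,0,0],"grip":0},{"translation":[-13,0,6],"twist":[0,0,0],"grip":0},{"translation":[-13,0,6],"twist":[0,0,0],"grip":0},{"translation":[-12,0,6],"twist":[0,0,0],"grip":0}]'
python3 lowpush.py 0
```

```text
t: 23.0
tool_pos: [0.5588, 0.0951, 0.026]
orientation: [2.091, 1.863, -0.458]
force: [0.2, 1.6, -1.8]
opening: 0.0465
top low [0.5548 0.0484] 0.0317 271 rack 0.02 0.4661 0.06673329121897666
d [-0.11961492 -0.99282036] P [0.55272275 0.04651539] (np.float64(0.01780857611098965), np.float64(0.4643856823434338))
0 0 [-12, 0, 7] [0.01, 0.01, 0.0]
0 1 [-13, 0, 6] [0.0, -0.0, 0.0]
0 2 [-13, -1, 6] [-0.0, -0.0, -0.01]
0 3 [-12, -1, 6] [-0.01, -0.0, -0.02]
0 4 [-13, 0, 5] [-0.01, -0.0, -0.02]
0 5 [-13, -1, 6] [-0.01, -0.0, -0.02]
0 6 [-12, -1, 6] [-0.01, -0.0, -0.02]
0 7 [-13, -1, 6] [-0.01, -0.0, -0.02]
0 8 [-13, -1, 6] [-0.01, -0.0, -0.02]
0 9 [-13, -1, 6] [-0.01, -0.0, -0.02]
1 0 [-12, -1, 6] [-0.0, -0.0, -0.02]
1 1 [-13, 0, 6] [-0.01, -0.0, -0.0]
1 2 [-13, 0, 6] [0.0, -0.0, -0.0]
1 3 [-12, 0, 6] [0.0, -0.0, -0.0]
1 4 [-13, 0, 5] [0.0, -0.0, -0.0]
1 5 [-13, 0, 6] [0.0, -0.0, -0.0]
1 6 [-7, 0, 4] [0.0, -0.0, -0.0]
1 7 [0, 0, 0] [0.0, -0.0, -0.0]
1 8 [0, 0, 0] [0.0, -0.0, -0.0]
1 9 [0, 0, 0] [0.0, -0.0, -0.0]
end [ 0.5476 -0.1371  0.0247]
tin end [ 0.550854  -0.1845616] left 0.0
```

```bash
python3 -m pendant '[{"translation":[-12,0,7],"twist":[0.01,0.01,0],"grip":0},{"translation":[-13,0,6],"twist":[0,0,0],"grip":0},{"translation":[-13,-1,6],"twist":[0,0,-0.01],"grip":0},{"translation":[-12,-1,6],"twist":[-0.01,0,-0.02],"grip":0},{"translation":[-13,0,5],"twist":[-0.01,0,-0.02],"grip":0},{"translation":[-13,-1,6],"twist":[-0.01,0,-0.02],"grip":0},{"translation":[-12,-1,6],"twist":[-0.01,0,-0.02],"grip":0},{"translation":[-13,-1,6],"twist":[-0.01,0,-0.02],"grip":0},{"translation":[-13,-1,6],"twist":[-0.01,0,-0.02],"grip":0},{"translation":[-12,-1,6],"twist":[-0.01,0,-0.02],"grip":0}]'
python3 lowpush.py 0 1
```

```text
t: 24.1
tool_pos: [0.5424, -0.0495, 0.0251]
orientation: [1.915, 2.032, -0.415]
force: [0.5, 4.6, 2.4]
opening: 0.0462
top low [ 0.547  -0.0949] 0.0329 278 rack 0.0023 0.3237 0.06617844090002171
scene low [ 0.5703 -0.1029] 0.0147 25 rack 0.025 0.3141 0.0654524967150868
d [ 0.05616392 -0.99842156] P [ 0.54439033 -0.09837085] (np.float64(-0.0005009990097614124), np.float64(0.32042210279729977))
0 0 [-13, -1, 6] [-0.0, -0.0, -0.02]
0 1 [-12, 0, 6] [-0.0, -0.0, 0.0]
0 2 [-13, 0, 6] [-0.0, -0.0, 0.0]
0 3 [-13, 0, 5] [-0.0, -0.0, 0.0]
0 4 [-13, 0, 6] [-0.0, -0.0, 0.0]
0 5 [-12, 0, 6] [-0.0, -0.0, 0.0]
0 6 [-2, 0, 1] [-0.0, -0.0, 0.0]
0 7 [0, 0, 0] [-0.0, -0.0, 0.0]
0 8 [0, 0, 0] [-0.0, -0.0, 0.0]
0 9 [0, 0, 0] [-0.0, -0.0, 0.0]
1 0 [0, 0, 0] [-0.0, -0.0, 0.0]
1 1 [0, 0, 0] [-0.0, -0.0, 0.0]
1 2 [0, 0, 0] [-0.0, -0.0, 0.0]
1 3 [0, 0, 0] [-0.0, -0.0, 0.0]
1 4 [0, 0, 0] [-0.0, -0.0, 0.0]
1 5 [0, 0, 0] [-0.0, -0.0, 0.0]
1 6 [0, 0, 0] [-0.0, -0.0, 0.0]
1 7 [0, 0, 0] [-0.0, -0.0, 0.0]
1 8 [0, 0, 0] [-0.0, -0.0, 0.0]
1 9 [0, 0, 0] [-0.0, -0.0, 0.0]
end [ 0.547  -0.1362  0.0251]
tin end [ 0.550854  -0.1845616] left 0.0
```

```bash
python3 -m pendant '[{"translation":[-13,0,6],"twist":[0,0,-0.01],"grip":0},{"translation":[-13,0,6],"twist":[0,0,0],"grip":0},{"translation":[-13,0,6],"twist":[0,0,0],"grip":0},{"translation":[-13,0,6],"twist":[0,0,0],"grip":0},{"translation":[-12,0,6],"twist":[0,0,0],"grip":0},{"translation":[-6,0,3],"twist":[0,0,0],"grip":0},{"translation":[-4,0,2],"twist":[0,0,0],"grip":0},{"translation":[-3,0,1],"twist":[0,0,0],"grip":0},{"translation":[-3,0,1],"twist":[0,0,0],"grip":0},{"translation":[-3,0,1],"twist":[0,0,0],"grip":0}]'
python3 - <<'E'
from low import *
lowpos();tins();s=robot.read_state();P=s["tool_pos"][:2]-EY*.048-O;print(P@EX,P@EY)
E
```

```text
t: 25.2
tool_pos: [0.548, -0.1374, 0.0244]
orientation: [1.92, 2.046, -0.405]
force: [-6.9, 24.4, 10.7]
opening: 0.0463
top low [ 0.5522 -0.1822] 0.0327 150 rack 0.0015 0.2363 0.06619776426619735
top tall [ 0.5667 -0.3681] 0.0415 353 rack [0.0031 0.0498] z 0.1508
top mid [ 0.5636 -0.2775] 0.034 334 rack [0.0063 0.1404] z 0.106
top low [ 0.6438 -0.106 ] 0.1529 380 rack [0.0981 0.306 ] z 0.0661
scene tall [ 0.5619 -0.3753] 0.0329 172 rack [-0.0021  0.0429] z 0.1501
scene mid [ 0.5628 -0.2802] 0.0316 175 rack [0.0053 0.1378] z 0.1052
scene low [ 0.6444 -0.2116] 0.2485 319 rack [0.0915 0.2006] z 0.0655
0.00043528117107487045 0.23325474265919036
```

All three are seated: it pushed back at 24 N, at rack y of about .042/.138/.234. My origin estimate carries a ~5 mm offset, but the spacing is 96 mm. Now I'll back off and check.

```bash
python3 -m pendant '[{"translation":[9,0,-4],"twist":[0,0,0],"grip":0},{"translation":[18,0,-9],"twist":[0,0,0],"grip":0},{"translation":[26,0,-16],"twist":[0,0,0],"grip":0},{"translation":[25,0,-36],"twist":[0,0,0],"grip":0},{"translation":[25,0,-40],"twist":[0,0,0],"grip":0},{"translation":[25,0,-40],"twist":[0,0,0],"grip":0},{"translation":[25,0,-40],"twist":[0,0,0],"grip":0},{"translation":[25,0,-30],"twist":[0,0,0],"grip":0},{"translation":[10,0,-10],"twist":[0,0,0],"grip":0},{"translation":[0,0,0],"twist":[0,0,0],"grip":0}]'
python3 - <<'E'
from low import *
lowpos();tins()
p,w=shot("top");cv2.imwrite('pics/top6.png',cv2.resize(p[90:290,150:490,::-1],None,fx=2.3,fy=2.3,interpolation=cv2.INTER_CUBIC))
p2,w2=shot("scene");cv2.imwrite('pics/scene6.png',p2[...,::-1])
for n,w,(a,b,c,e) in(("jar",w,(325,238,346,258)),("pot",w,(316,138,340,166)),("charger",w,(355,248,393,286)),("jar_s",w2,(322,167,344,197)),("pot_s",w2,(258,226,288,263))):
    P=w[b:e,a:c].reshape(-1,3);P=P[P[:,2]>.02];z=np.percentile(P[:,2],97);print(n,z.round(3),circ(P[abs(P[:,2]-z)<.008]))
for w in(w,w2):
    Z=w[...,2];P=w[(Z>.182)&(Z<.197)&(w[...,0]>.65)&(w[...,0]<.85)&(w[...,1]<-.12)&(w[...,1]>-.28)];print('shade',circ(P))
E
```

```text
t: 26.4
tool_pos: [0.5272, 0.134, 0.1552]
orientation: [1.92, 2.045, -0.415]
force: [0.8, -0.2, 0.1]
opening: 0.0465
top low [ 0.5519 -0.1828] 0.0331 306 rack 0.0012 0.2357 0.06581527113540542
scene low [ 0.5517 -0.1847] 0.0308 177 rack 0.0008 0.2338 0.06494011234218987
top tall [ 0.5669 -0.3685] 0.0416 354 rack [0.0033 0.0494] z 0.1508
top mid [ 0.5635 -0.2776] 0.0338 328 rack [0.0062 0.1403] z 0.1062
top low [ 0.591  -0.0409] 0.1807 376 rack [0.05   0.3745] z 0.0659
scene tall [ 0.5581 -0.3755] 0.0345 172 rack [-0.0059  0.043 ] z 0.1502
scene mid [ 0.5634 -0.2808] 0.0316 170 rack [0.0059 0.1371] z 0.1051
scene low [ 0.6428 -0.2037] 0.2537 430 rack [0.0904 0.2086] z 0.0654
jar 0.081 (array([ 0.4212, -0.0566]), 0.0236)
pot 0.09 (array([ 0.741 , -0.0311]), 0.0341)
charger 0.064 (array([ 0.3639, -0.1842]), 0.0537)
jar_s 0.075 (array([ 0.4234, -0.0632]), 0.0285)
pot_s 0.085 (array([ 0.7409, -0.0327]), 0.0357)
shade (array([ 0.7509, -0.2163]), 0.0509)
shade (array([ 0.7509, -0.2163]), 0.0509)
```

View pics/top6.png

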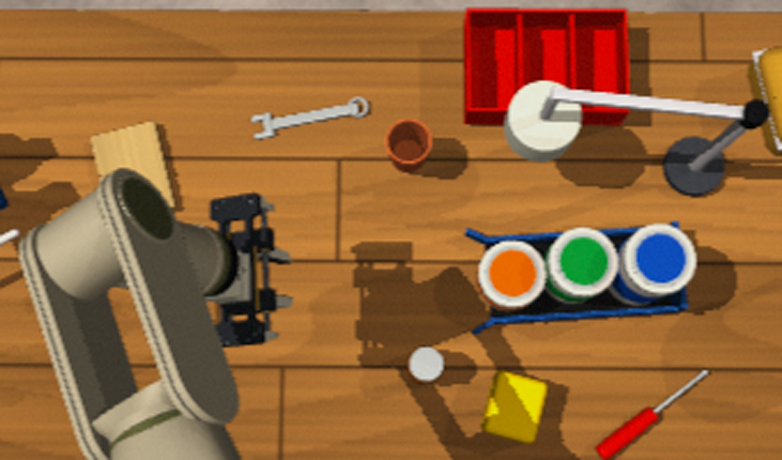

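View pics/scene6.png

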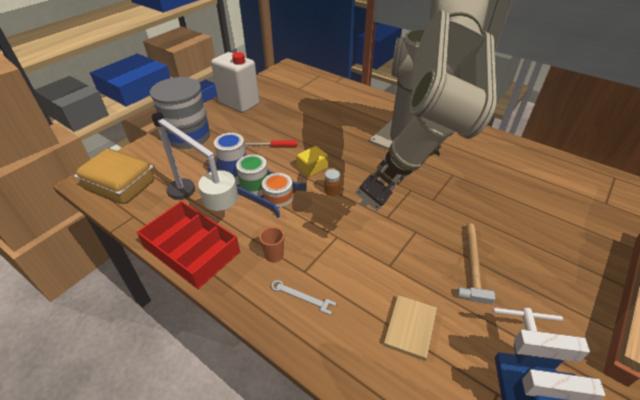

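Top crop: blue (660,257), green (580,263) and orange (513,275) touch in order inside the lane. The lamp shade (543,120) is well beyond the far rail, and the bystanders are where they were. Scene view: all tins upright. I'll hand in.

```bash
python3 -c "
from plant import robot
print(robot.close_job(), robot.read_state()['t'])"
```

```text
the job is handed in; nothing more can be done
the job is handed in; nothing more can be done
```

The job is done and handed in at about 27 s of robot time. The lamp is clear of the rack and the three tins are in the lane in order: tall, middle, low.

**Lamp:** I pushed its bar with shut fingertips. The head now stands about 197 mm along the rack's +x, against the 115 mm needed.

**Tins:** Each was pushed low down with the half-open fingers as a cradle and the tool tilted 25°. I pushed each one until it pressed back firmly, at about 22–25 N.

**Last checks, in both cameras:**
- **Position:** The tin centres read about 42–49, 137–140 and 234–236 mm along the rack. Neighbours sit about 91–97 mm apart, which fits 96 mm tins touching, within camera error.
- **Upright:** The tin tops are at their stated heights of 150, 105 and 65 mm.
- **Bystanders:** The jar, pot and charger measured the same as at the start, within a few mm. The hammer, wrench, driver and offcut look unmoved in the pictures.
- **Gripper:** It is clear of everything.

**What went wrong or disagreed:**
- **Middle tin tipped briefly:** On the first push, near the end of the arm's reach, the fingertips rose to 48 mm and the tin tilted slightly. I backed off, it settled upright, and I pushed it again lower.
- **Rack origin:** My estimate is about 5 mm off along the lane, so the tin positions above are shifted by a similar amount.
- **Sideways position:** The middle tin sits about 6 mm to the far side of the centre line. The two cameras disagree by up to 9 mm on the tall tin (+3 and −6 mm).

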